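# Re-arm the tripped drying oven with its key

### The arm

A 6-joint arm with a two-finger parallel gripper is mounted at the origin on the work surface. World frame = base frame: x ahead of the robot, y to its left, z up, the work surface at z = 0. Lengths are in m, angles in rad, forces in N, time in s.
With the tool pointing down it reaches from about 0.25 to 0.775 m from the base axis. Payload 4 kg.
Tool frame: the origin (TCP) lies midway between the tips of the shut fingers; the grasp point (between the pads) lies 19 mm behind it; y points along the fingers, x is the direction in which the jaws open and shut, and the axes are right-handed (so a half turn about y gives the same grasp; the last joint's range is limited). The gripper opens to 94 mm and grips with 3 to 60 N. Pads are 16 mm wide; open, the fingers measure 119 mm over their backs; the gripper's body (75 mm by 177 mm) begins 78 mm behind the grasp point.
Start: joints at [-1.387, 0.087, 1.371, -0, 1.684, -0.103], TCP at [0.156, -0.528, 0.175] pointing down, gripper open.
Joint ranges: [-3.1, 3.1], [-0.76, 2.03], [0.27, 2.55], [-1.08, 4.22], [0.17, 2.65], [-2.57, 2.57]. Speed limits (rad/s): [2.79, 2.79, 3.14, 3.14, 3.14, 3.14].

### API

Orientations are given as [roll, pitch, yaw] about the fixed x, y, z axes, in that order (R = Rz(yaw) Ry(pitch) Rx(roll)).
In Python, from bench import robot, snapshot, camera_info, ticket gives the robot as it stands.
- The arm moves only by the shell command python3 -m creep 'ROWS'. ROWS is JSON, a list of rows, each an object with "slide": the shift along the tool's x, y, z in mm, a list of three; "roll": the turn about the tool's y in degrees; "grip": the closure, from 0 (fully open) to 1 (shut). In form: [{"slide": [x, y, z], "roll": roll, "grip": grip}, ...]. A call has 1 to 20 rows; each row is the pose to reach, as a shift and turn from the pose commanded when the call began, along the tool's axes at that moment; what a row does not reach only later rows make up. A row lasts 1/12 s, in which the tool goes at most 41.7 mm and 7.16 degrees, less where a joint would pass 70% of its speed; a pose out of reach is approached as far as the arm can. A call with a gripper value outside its range is refused whole. The fingers move at their own pace and stop on an object; the grip force is fixed at half the most. Time passes only in rows, so rows that repeat a pose let the fingers close. It gives the time, the measured TCP pose, the force and the opening at its end, in the units of the state.
- robot.get_obs(): the state, without advancing time (a new reading comes with each control period).
- snapshot(name): name is "scene" or "top"; returns the picture (480x640x3 uint8, red, green, blue); there is no depth.
- camera_info(name): a dict with "fx", "fy", "cx", "cy" (pixels), "cam_to_world" (4x4, takes a point from camera to world coordinates). Camera axes: x right, y down, z forward; pixel columns grow to the right and rows downward; lengths in m; the calibration is good to about 2 mm. A picture is of the moment at which its call begins. camera_info takes no time and is no camera call.
- ticket.close_job(): hands the job in, once; it reports no verdict.
The state is a dict: "time": time; "joint_positions": joint angles; "qvel": joint speeds; "joint_torque": joint torques, N m; "tool_pos": TCP position; "ee_rot": TCP orientation; "wrist_force": force on the tool from outside, world axes, zero at the start; "wrist_torque": the same for the moment, N m; "width": finger opening in m.
Only numpy, scipy, OpenCV 4.12 (cv2) and the standard library are available. Lean on these libraries where they do the work, as an engineer would, in place of code of your own. Each camera call takes 0.05 s, during which the arm holds its last target.

### The job

The drying oven has tripped on over-temperature and has to be re-armed at its control console. First turn the reset knob on the dial thermometer back until the peak pointer stands at its zero stop; then take the square-bowed key out of the key park, push it fully home in the key switch (its pins are sticky, so wiggle the key a little as it goes in), turn it a quarter turn clockwise to the stop and finish while still holding it there, because the switch springs back as soon as it is let go. Leave the other two keys in the park and do not disturb anything else on the bench.

Things in the scene. Friction and masses are not known exactly. Their poses are not given: they have to be found in the camera images.
- reset_knob (a point): Reset knob of the dial thermometer: upright black knurled knob, 20 mm diameter, 22 mm tall, on a 7 mm stem in the middle of the round dial (96 mm case) that lies face up in the left half of the console panel. Point on its vertical axis at half its height, 18 mm above the dial, 130 mm above the bench. 12 N of grip turns it; friction (0.03 N m) keeps it where it is left
- peak_pointer (a joint): Angle of the peak pointer, the dark steel hand turned by the reset knob (rad). 0 = against the zero stop, where a rigid stop holds it; the value grows clockwise seen from above, so the knob is reset by turning counter-clockwise. Starts at 0.8 to 2.0
- key_grip (a point): Middle of the rectangular bow (32 mm wide along x, 12 mm thick along y, 39 mm tall) of the steel key to use, 28 mm above the key's shoulder. z points up the key; it is gripped across y; half a turn about z gives the same key. It starts upright, blade down, in one of the three park slots, shoulder on the park's top 36 mm above the bench, and lifts straight out by 30 mm. 60 to 120 g
- key_shoulder (a point): Middle of the underside of the same key's shoulder (a flange of 21 mm diameter, 8 mm high). The blade hangs below it: 12 mm wide (x), 4 mm thick (y), 26 mm long, its last 7 mm tapering to 7 by 1.6 mm. Axes as for key_grip. A firm grip (40 N) keeps it from sliding in the fingers
- keyway (a point): Middle of the keyway's mouth in the face of the key switch, right half of panel, 91.5 mm above the bench (48 mm collar 1.5 mm higher). z up; 14 mm along x, 5 mm along y, mouth funnelled to 17 by 9; turns with the switch; key fits either way round. Sticky side pins resist with up to about 15 N; a sticky bottom pin then stops the key about 6 mm short of home until it is rocked 0.2 to 0.3 rad clockwise under a light push
- core (a joint): Angle of the key switch (rad): 0 = home, grows clockwise seen from above to a rigid stop at 1.571. It gives only 0.2 rad until the key is within 3 mm of fully home. A spring of 0.03 to 0.11 N m turns it back whenever it is not held; the blade has some play in the keyway, so the switch lags 0.1 to 0.2 rad behind the key
- round_grip (a point): Another key in the park, steel, with a round bow of 38 mm diameter; point 28 mm above its shoulder. Stays where it is. The slots stand 60 mm apart in a row
- tee_grip (a point): Another key in the park, steel, with a T-bar 48 mm wide on a 10 mm stem; point 28 mm above its shoulder. Stays where it is
- key_park: Grey block 50 (x) by 180 (y) by 36 mm, fixed, with three key slots at y = -60, 0 and 60 mm; origin at the centre of its underside
- console: The oven's grey control console, 180 (x) by 340 (y) by 90 mm, fixed; origin at the centre of its underside; dial at y = +85 mm, key switch at y = -85 mm. At home the keyway runs along the console's x
- tin_a_mid (a point): Bystander: round lidded aluminium tin, 63 mm diameter, 41 mm tall, in front of the console; point half-way up
- tin_b_mid (a point): Bystander: the same tin, behind the key park; point half-way up
- spatula: Bystander: spatula, 200 mm long, lying in front of the console; origin under its middle, x towards the blade
- brush: Bystander: brush, 180 mm long, lying behind the key park; origin under its middle, x towards the bristles
- dish: Bystander: white bowl, 110 mm diameter, 35 mm tall, at the left; origin at the centre of its underside
- jar: Bystander: amber jar, 60 mm diameter, 80 mm tall, at the left; origin at the centre of its underside
Mind the look-alikes: they are no part of the job. What is shaped like the part that bears key_grip but green or turquoise is not meant.

How it is judged:
By the outcome, as a careful person would: the job done as asked, in the order asked, and still so for the second after the job is handed in, while the arm keeps its last pose, push and grip.
It also fails if it takes over 67 s, if anything falls off the work surface, if the arm or the gripper's body presses on something with over 40 N, if the wrist force passes 120 N, or if a joint passes its speed limit or range.

## Working session

There is one attempt and no reset: what is moved stays moved. The work goes in short steps, Python scripts to look and compute and a shell command to move; the robot and the scene stay as the last step left them, time stands still between calls to the robot, and variables do not carry over. Pictures are saved under pics/ and viewed, and the job is handed in when it is done.

```bash
mkdir -p pics; ls; python3 - <<'E'
from bench import robot, snapshot, camera_info
import cv2, numpy as np
np.set_printoptions(precision=4,suppress=True)
for n in ("scene","top"):
    im=snapshot(n); cv2.imwrite(f"pics/{n}0.png",cv2.cvtColor(im,cv2.COLOR_RGB2BGR))
    c=camera_info(n); print(n,c["fx"],c["fy"],c["cx"],c["cy"]); print(np.array(c["cam_to_world"]))
o=robot.get_obs()
for k,v in o.items(): print(k,np.array(v))
E
```

```text
pics
scene 508.0992365719449 508.0992365719449 321.69621486706046 240.57489477643975
[[ 0.8804  0.2494 -0.4034  1.0777]
 [ 0.4738 -0.5003  0.7247 -0.9492]
 [-0.0211 -0.8292 -0.5586  0.856 ]
 [ 0.      0.      0.      1.    ]]
top 485.0159397152096 485.0159397152096 313.37325210125334 229.7400108700676
[[ 0.0457 -0.9773  0.2068  0.2939]
 [-0.999  -0.0451  0.0073  0.0388]
 [ 0.0022 -0.207  -0.9783  1.2556]
 [ 0.      0.      0.      1.    ]]
time 0.1
joint_positions [-1.3871  0.0879  1.3721  0.      1.6836 -0.1031]
qvel [ 0.0011 -0.0015 -0.0034 -0.0008 -0.0002 -0.0002]
joint_torque [  0.0019 -34.1253 -30.3302   0.072    0.0304  -0.0001]
tool_pos [ 0.1555 -0.527   0.1743]
ee_rot [-1.5706  0.0019 -1.284 ]
wrist_force [ 0.7508 -0.2632 -0.8998]
wrist_torque [ 0.027  -0.0328 -0.0679]
width 0.0941750907439702
```

View pics/scene0.png

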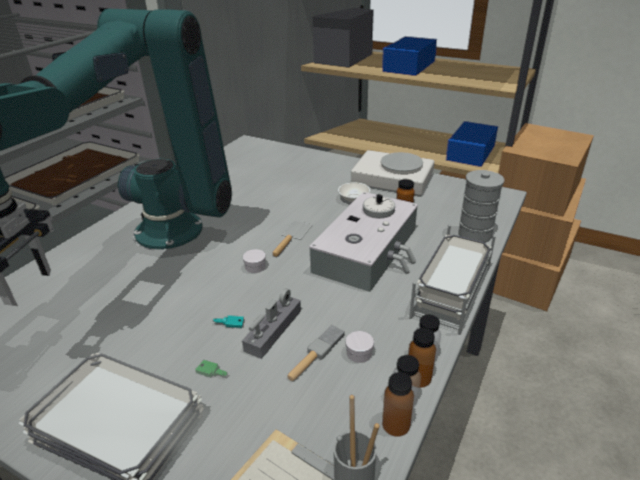

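View pics/top0.png

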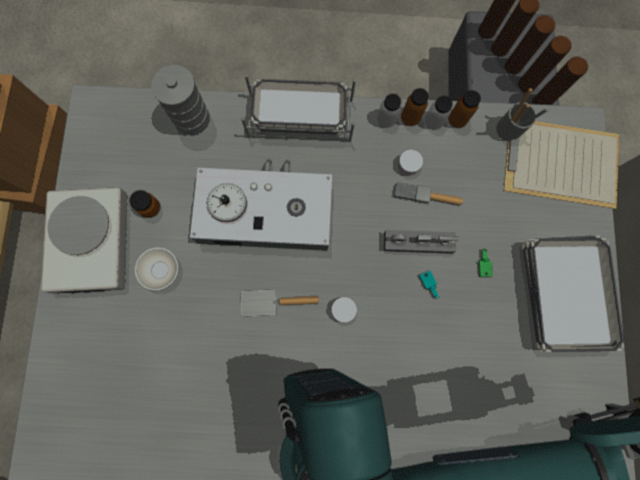

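The overview shows the console at about (262,208) in top, with the dial at (227,202) and the switch at (296,207). The park is at (420,242), and the turquoise and green fakes lie at (429,284) and (485,263). Next I'll enlarge these areas.

```bash
python3 - <<'E'
import cv2, numpy as np
s=cv2.imread("pics/scene0.png"); t=cv2.imread("pics/top0.png")
def crop(im,x,y,w,h,k): return cv2.resize(im[y:y+h,x:x+w],None,fx=k,fy=k,interpolation=cv2.INTER_CUBIC)
cv2.imwrite("pics/c_park.png",np.vstack([crop(t,375,222,100,38,8),crop(s,220,280,100,40,8)[:280]]))
cv2.imwrite("pics/c_park2.png",crop(s,235,280,80,80,7))
cv2.imwrite("pics/c_con.png",crop(t,185,155,155,100,5))
E
```

```text
(no output)
```

View pics/c_park.png

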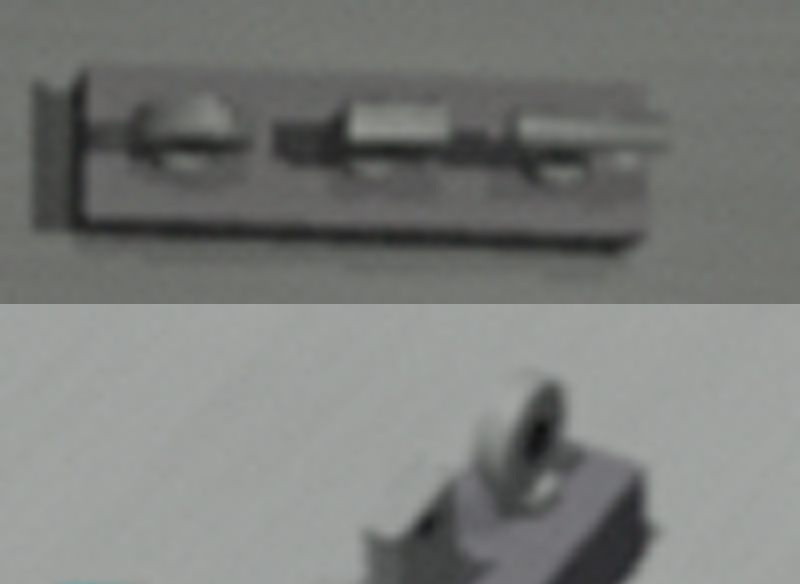

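View pics/c_park2.png

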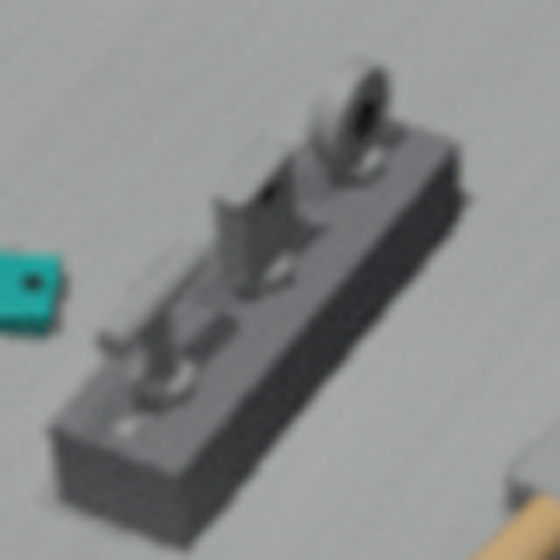

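View pics/c_con.png

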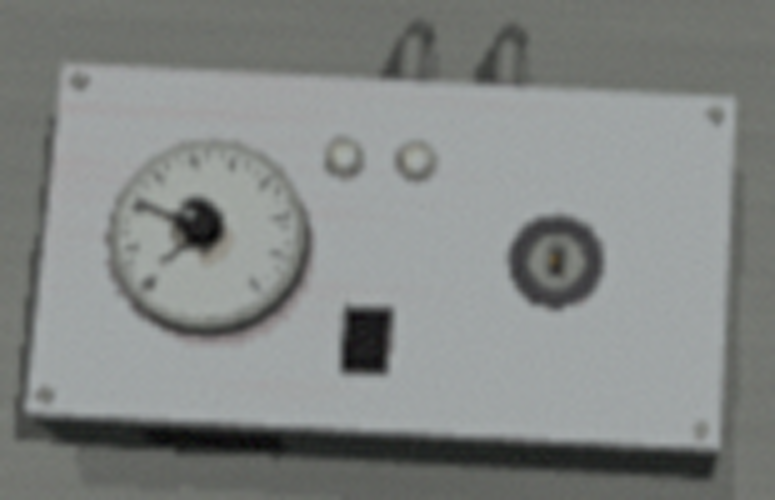

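The crop settles the three candidates in the park. The round bow is at (399,238), the T-bar at (449,240), and the flat rectangular bow at (424,237). The middle one matches the square bow: grey steel, about 32 mm wide, as it also looks in scene. The turquoise and green ones are lying on the bench and don't count. The dark pointer points up-left, about 1.1 rad clockwise from the zero dot. Now I'll measure.

```bash
cat > h.py <<'E'
import cv2, numpy as np
from bench import camera_info
C={n:camera_info(n) for n in ("scene","top")}
def ray(n,p):
    c=C[n];T=np.array(c["cam_to_world"]);d=T[:3,:3]@np.array([(p[0]-c["cx"])/c["fx"],(p[1]-c["cy"])/c["fy"],1.]);return T[:3,3],d/np.linalg.norm(d)
def plane(n,p,z):
    o,d=ray(n,p);return o+d*(z-o[2])/d[2]
def tri(p,q):
    a,d=ray("top",p);b,e=ray("scene",q);s=np.linalg.lstsq(np.c_[d,-e],b-a,rcond=None)[0]
    P,Q=a+s[0]*d,b+s[1]*e;return (P+Q)/2,np.linalg.norm(P-Q)
def proj(n,X):
    c=C[n];T=np.linalg.inv(np.array(c["cam_to_world"]));v=T[:3,:3]@np.asarray(X)+T[:3,3];return np.array([c["fx"]*v[0]/v[2]+c["cx"],c["fy"]*v[1]/v[2]+c["cy"]])
E
python3 - <<'E'
from h import *
np.set_printoptions(precision=4,suppress=True)
t=cv2.imread("pics/top0.png"); g=cv2.cvtColor(t,cv2.COLOR_BGR2GRAY)
m=np.uint8(g>145)*255; m[:155]=0;m[255:]=0;m[:,:180]=0;m[:,345:]=0
cs,_=cv2.findContours(m,cv2.RETR_EXTERNAL,cv2.CHAIN_APPROX_NONE); c=max(cs,key=cv2.contourArea)
P=np.array([plane("top",p[0],.09)[:2] for p in c]).astype(np.float32)
r=cv2.minAreaRect(P); print("console",cv2.contourArea(c),r)
panel=np.zeros_like(g); cv2.drawContours(panel,[c],-1,255,-1)
# collar
k=(g<125)&(panel>0)
n,l,st,ce=cv2.connectedComponentsWithStats(np.uint8(k))
for i in range(1,n):
    if st[i,4]>8: print(st[i],ce[i],plane("top",ce[i],.093))
# HSV of dial
h=cv2.cvtColor(t,cv2.COLOR_BGR2HSV)
print("dial",t[190,235],"panel",t[225,215],"collar",t[200,296])
# park keys top: bright pixels
k=np.uint8(g>130); k[:225]=0;k[260:]=0;k[:,:380]=0;k[:,470:]=0
n,l,st,ce=cv2.connectedComponentsWithStats(k)
for i in range(1,n):
    if st[i,4]>5: print("key",st[i],ce[i])
print(g[228:250,412:438])
E
```

```text
console 9253.0 ((0.5970503687858582, 0.17874816060066223), (0.3388639986515045, 0.17841921746730804), 89.582763671875)
[250 185   7   6  18] [253.3889 188.1111] [0.6389 0.2018 0.093 ]
[264 186   8   5  20] [267.2  188.45] [0.6396 0.1674 0.093 ]
[212 194  18  13 121] [222.8099 199.4793] [0.606  0.2755 0.093 ]
[206 194  42  29 214] [229.0187 213.1542] [0.5719 0.2573 0.093 ]
[287 198  19  19 274] [295.8029 206.8759] [0.5955 0.0936 0.093 ]
[253 216  11  14 144] [257.7917 222.4583] [0.5517 0.1848 0.093 ]
dial [154 159 153] panel [164 164 158] collar [62 60 60]
key [419 236  11   3  24] [423.6667 237.2917]
[[118 120 117 118 119 118 117 118 118 118 119 119 117 118 118 118 119 120
  120 120 119 117 117 118 118 118]
 [118 118 117 116 117 117 119 119 119 118 119 118 119 120 119 120 120 118
  120 121 119 117 120 118 119 120]
 [111 113 113 110 114 113 113 113 115 115 114 116 113 115 115 115 116 115
  117 117 119 118 117 113 117 118]
 [103 103 106 104 102 104 105 104 104 103 104 104 104 107 107 108 106 107
  106 107 109 110 108 111 111 109]
 [102  99  96 100  99 100  99  99  99 101 100 100 100  9
[... 1206 characters left out ...]
82  89  93
   92  92  92  91  92  87  81  77]
 [101 103 102  98  89  84  79  81  86  88  92  87  90  88  89  87  89  92
  102 100 104 101 102 101  91  89]
 [100 103 104  99  90  87  88  87  86  86  86  88  90  89  88  89  87  92
   98 105 103 101 104  98  90  89]
 [101 101 101 101  95  90  90  89  92  94  96  92  89  88  90  90  92  94
  100 100 102 101 103  99  91  89]
 [104 103 103 101 101  99  96 100 100 104 101 100  98  98 100  96  97  98
  101 102 103 102 102 100  99 100]
 [102 102 103 104 102 103 102 103 104 105 103 104 104 102 103 105 105 102
  104 103 104 102 103 104 102 102]
 [ 87  94  99  98  99 101  98  98  97 100  99  99 100  99 100  99 100 102
  102 101  99 102 102 100 102 103]]
```

```bash
python3 - <<'E'
from h import *
np.set_printoptions(precision=4,suppress=True)
print("keytop",plane("top",(424.5,237.0),.0835),[plane("top",(u,237),.0835) for u in (418.6,430.6)],[plane("top",(424.5,v),.0835)[0] for v in (234.8,239.0)])
# bow orientation from bright mask
g=cv2.cvtColor(cv2.imread("pics/top0.png"),cv2.COLOR_BGR2GRAY)
ys,xs=np.nonzero((g>115)&(np.abs(np.arange(480)[:,None]-237)<3)&(np.abs(np.arange(640)[None]-424.5)<7))
P=np.array([plane("top",p,.0835)[:2] for p in zip(xs,ys)]);e,v=np.linalg.eigh(np.cov(P.T));print("mean",P.mean(0),"dir",v[:,1])
print("dial",plane("top",(226.6,202.2),.112))
# park outline
print("park corners",[plane("top",(375+u/8,222+v/8),.036) for u,v in ((88,68),(645,85),(635,235),(82,220))])
s=cv2.imread("pics/scene0.png")
X0=plane("top",(424.5,237.0),.0835)
k=8
pts=[("key",X0),("knob",[.5976,.2637,.141]),("kw",[.596,.0937,.0915]),("collar",[.596,.0937,.093])]
ims=[]
for n,X in pts[:3]:
    p=proj("scene",X);x,y=int(p[0])-22,int(p[1])-22;print(n,p)
    c=cv2.resize(s[y:y+45,x:x+45],None,fx=k,fy=k,interpolation=cv2.INTER_CUBIC)
    q=((p-[x,y]+.5)*k).astype(int);cv2.drawMarker(c,tuple(map(int,q)),(0,0,255),0,14,1);ims.append(c[:, :264])
cv2.imwrite("pics/chk.png",np.hstack(ims))
E
```

```text
keytop [ 0.5361 -0.2267  0.0835] [array([ 0.5354, -0.2122,  0.0835]), array([ 0.5368, -0.2417,  0.0835])] [np.float64(0.5416387958686484), np.float64(0.5310837175985661)]
mean [ 0.5368 -0.2263] dir [-0.0179  0.9998]
dial [0.5945 0.2618 0.112 ]
park corners [array([ 0.5584, -0.1386,  0.036 ]), array([ 0.5611, -0.3174,  0.036 ]), array([ 0.5121, -0.3135,  0.036 ]), array([ 0.5088, -0.1374,  0.036 ])]
key [270.5187 302.9321]
knob [379.3634 194.4284]
kw [353.4878 237.6257]
```

View pics/chk.png

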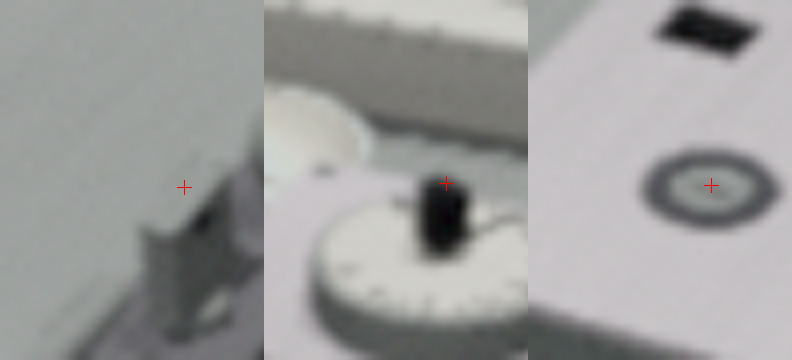

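```bash
python3 - <<'E'
from h import *
np.set_printoptions(precision=4,suppress=True)
def blob(n,x0,x1,y0,y1,th):
    g=cv2.cvtColor(cv2.imread(f"pics/{n}0.png"),cv2.COLOR_BGR2GRAY); sub=np.uint8(g[y0:y1,x0:x1]<th)
    sub=cv2.morphologyEx(sub,cv2.MORPH_OPEN,np.ones((3,3),np.uint8))
    N,l,st,ce=cv2.connectedComponentsWithStats(sub);i=1+np.argmax(st[1:,4]);print(n,st[i]+[x0,y0,0,0,0]);s=st[i];return np.array([x0+s[0]+s[2]/2-.5,y0+s[1]+s[3]/2-.5])
a=blob("top",215,238,190,212,90); b=blob("scene",365,395,188,208,90); print(a,b,tri(a,b), plane("top",a,.13),plane("scene",b,.13))
# collar in scene
c=blob("scene",338,370,228,250,110); d=blob("top",280,312,192,222,125); print(c,d,tri(d,c),plane("top",d,.093),plane("scene",c,.093))
# dial: rim in top, sampled edge
g=cv2.cvtColor(cv2.imread("pics/top0.png"),cv2.COLOR_BGR2GRAY)
print(plane("top",(0,0),0))
cr=cv2.resize(g[170:235,195:262],None,fx=9,fy=9,interpolation=cv2.INTER_CUBIC);cr=cv2.createCLAHE(4,(4,4)).apply(cr);
cv2.imwrite("pics/dial.png",cr)
E
```

```text
top [220 196   9   9  66]
scene [377 195   5   9  43]
[224. 200.] [379. 199.] (array([0.5963, 0.2661, 0.1244]), np.float64(0.00025340020064169627)) [0.595 0.265 0.13 ] [0.5999 0.2566 0.13  ]
scene [346 237   3   3   9]
top [287 198  19  19 274]
[347. 238.] [296. 207.] (array([0.5879, 0.0883, 0.0938]), np.float64(0.016534813761913618)) [0.5952 0.0931 0.093 ] [0.5821 0.0822 0.093 ]
[1.2057 0.9988 0.    ]
```

View pics/dial.png

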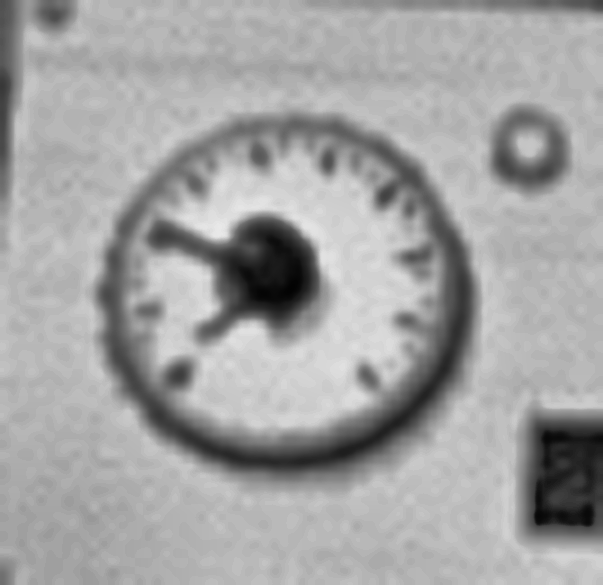

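```bash
cat > go.py <<'E'
import sys,numpy as np
from bench import robot
from scipy.spatial.transform import Rotation as R
np.set_printoptions(precision=4,suppress=True)
o=robot.get_obs();Rm=R.from_euler('xyz',o["ee_rot"]).as_matrix()
print("t",round(o["time"],2),"tcp",np.array(o["tool_pos"]),"yaw(deg)",round(np.degrees(np.arctan2(Rm[1,0],Rm[0,0])),2),"j",np.array(o["joint_positions"]),"F",np.array(o["wrist_force"]),"M",np.array(o["wrist_torque"]),"w",round(o["width"],4))
if len(sys.argv)>3:
    d=np.array(list(map(float,sys.argv[1:4])))-o["tool_pos"];print("slide mm",1000*Rm.T@d)
E
python3 go.py .596 .2635 .2
python3 -m creep '[{"slide":[0,-60,0],"roll":0,"grip":0.4},{"slide":[0,-60,0],"roll":0,"grip":0.4},{"slide":[-80,-60,80],"roll":0,"grip":0.4},{"slide":[-160,-60,165],"roll":0,"grip":0.4},{"slide":[-320,-60,330],"roll":0,"grip":0.4},{"slide":[-320,-60,330],"roll":0,"grip":0.4},{"slide":[-320,-60,330],"roll":0,"grip":0.4},{"slide":[-320,-60,330],"roll":0,"grip":0.4},{"slide":[-320,-60,330],"roll":0,"grip":0.4},{"slide":[-480,-60,490],"roll":0,"grip":0.4},{"slide":[-480,-60,490],"roll":0,"grip":0.4},{"slide":[-480,-60,490],"roll":0,"grip":0.4},{"slide":[-480,-60,490],"roll":0,"grip":0.4},{"slide":[-480,-60,490],"roll":0,"grip":0.4},{"slide":[-480,-60,490],"roll":0,"grip":0.4},{"slide":[-480,-60,490],"roll":0,"grip":0.4}]'
python3 go.py .596 .2635 .2
```

```text
t 0.1 tcp [ 0.1555 -0.527   0.1743] yaw(deg) -73.57 j [-1.3871  0.0879  1.3721  0.      1.6836 -0.1031] F [ 0.7508 -0.2632 -0.8998] M [ 0.027  -0.0328 -0.0679] w 0.0942
slide mm [-633.6328  -24.3006  646.1505]
time: 1.43
tool_pos: [0.4404, -0.0161, 0.2351]
ee_rot: [-1.571, -0.0, -1.284]
wrist_force: [1.0, -0.6, 0.7]
width: 0.0566
t 1.43 tcp [ 0.4404 -0.0161  0.2351] yaw(deg) -73.55 j [-0.1652 -0.162   1.4945 -0.0003  1.8091  1.1184] F [ 1.007  -0.6028  0.7208] M [ 0.0417 -0.06    0.0426] w 0.0566
slide mm [-224.1197   35.0066  228.4671]
```

```bash

python3 -m creep '[{"slide":[-224,35,228],"roll":0,"grip":0.4},{"slide":[-224,35,228],"roll":0,"grip":0.4},{"slide":[-224,35,228],"roll":0,"grip":0.4},{"slide":[-224,35,228],"roll":0,"grip":0.4},{"slide":[-224,35,228],"roll":0,"grip":0.4},{"slide":[-224,35,228],"roll":0,"grip":0.4},{"slide":[-224,35,228],"roll":0,"grip":0.4},{"slide":[-224,35,228],"roll":0,"grip":0.4},{"slide":[-224,35,228],"roll":0,"grip":0.4},{"slide":[-224,35,228],"roll":0,"grip":0.4}]'
python3 go.py .596 .2635 .117
python3 - <<'E'
from h import *
from bench import snapshot
a=cv2.cvtColor(snapshot("scene"),cv2.COLOR_RGB2BGR)
cv2.imwrite("pics/k1.png",cv2.resize(a[100:280,290:480],None,fx=3.3,fy=3.3,interpolation=cv2.INTER_CUBIC))
E
```

```text
time: 2.27
tool_pos: [0.5949, 0.262, 0.1977]
ee_rot: [-1.575, -0.001, -1.282]
wrist_force: [0.4, -0.2, 0.2]
width: 0.0566
t 2.27 tcp [0.5949 0.262  0.1977] yaw(deg) -73.44 j [ 0.328   0.3158  1.0581 -0.0005  1.7722  1.6097] F [ 0.4133 -0.1762  0.1598] M [ 0.026  -0.0001  0.0195] w 0.0566
slide mm [-1.1372 80.6765  1.8683]
```

View pics/k1.png

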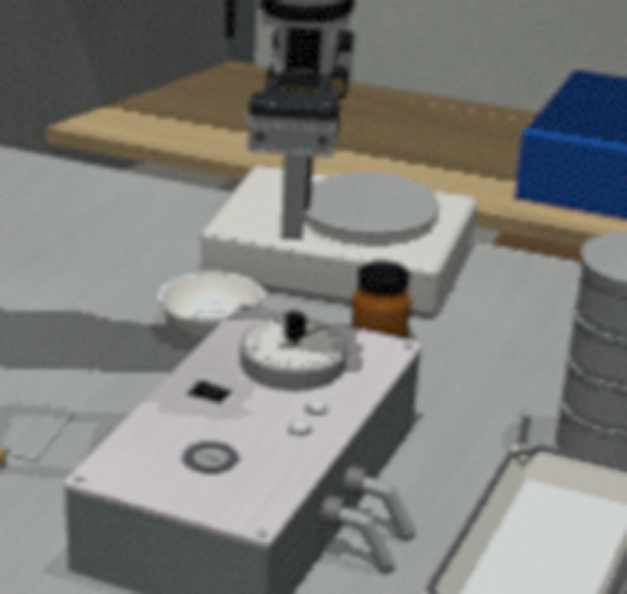

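The fingers are directly above the knob (fingers at column 292, knob at 295 in the crop). Lowering and gripping.

```bash

python3 -m creep '[{"slide":[-1,30,1.5],"roll":0,"grip":0.4},{"slide":[-1,50,1.5],"roll":0,"grip":0.4},{"slide":[-1,65,1.5],"roll":0,"grip":0.4},{"slide":[-1,75,1.5],"roll":0,"grip":0.4},{"slide":[-1,80,1.5],"roll":0,"grip":0.4},{"slide":[-1,80,1.5],"roll":0,"grip":0.4},{"slide":[-1,80,1.5],"roll":0,"grip":0.4}]'
python3 go.py .596 .2635 .117
python3 -m creep '[{"slide":[0,0,0],"roll":0,"grip":1},{"slide":[0,0,0],"roll":0,"grip":1},{"slide":[0,0,0],"roll":0,"grip":1},{"slide":[0,0,0],"roll":0,"grip":1},{"slide":[0,0,0],"roll":0,"grip":1},{"slide":[0,0,0],"roll":0,"grip":1},{"slide":[0,0,0],"roll":0,"grip":1},{"slide":[0,0,0],"roll":0,"grip":1}]'
python3 go.py
```

```text
time: 2.9
tool_pos: [0.597, 0.2619, 0.1217]
ee_rot: [-1.569, -0.0, -1.285]
wrist_force: [0.6, -0.0, 0.6]
width: 0.0565
t 2.9 tcp [0.597  0.2619 0.1217] yaw(deg) -73.61 j [ 0.3267  0.3277  1.1925 -0.0002  1.6196  1.6114] F [ 0.6275 -0.0099  0.6126] M [-0.0364  0.0063 -0.0147] w 0.0565
slide mm [-1.7773  4.67   -0.4868]
time: 3.57
tool_pos: [0.5965, 0.2624, 0.1203]
ee_rot: [-1.571, -0.0, -1.284]
wrist_force: [-0.4, -0.4, -0.2]
width: 0.0062
t 3.57 tcp [0.5965 0.2624 0.1203] yaw(deg) -73.56 j [ 0.3276  0.3294  1.1932 -0.0001  1.6193  1.6115] F [-0.3578 -0.364  -0.1841] M [-0.0406 -0.0236 -0.0187] w 0.0062
```

```bash
python3 - <<'E'
from h import *
from bench import snapshot
a=cv2.cvtColor(snapshot("scene"),cv2.COLOR_RGB2BGR);b=cv2.cvtColor(snapshot("top"),cv2.COLOR_RGB2BGR)
cv2.imwrite("pics/k2.png",np.hstack([cv2.resize(a[150:230,340:420],(400,400),interpolation=cv2.INTER_CUBIC),cv2.resize(b[150:250,175:275],(400,400),interpolation=cv2.INTER_CUBIC)]))
E
python3 go.py
```

```text
t 3.67 tcp [0.5965 0.2624 0.1203] yaw(deg) -73.56 j [ 0.3275  0.3293  1.1932 -0.0001  1.6192  1.6115] F [-0.0498 -0.3522  0.4268] M [-0.028  -0.0031  0.0224] w 0.0012
```

View pics/k2.png

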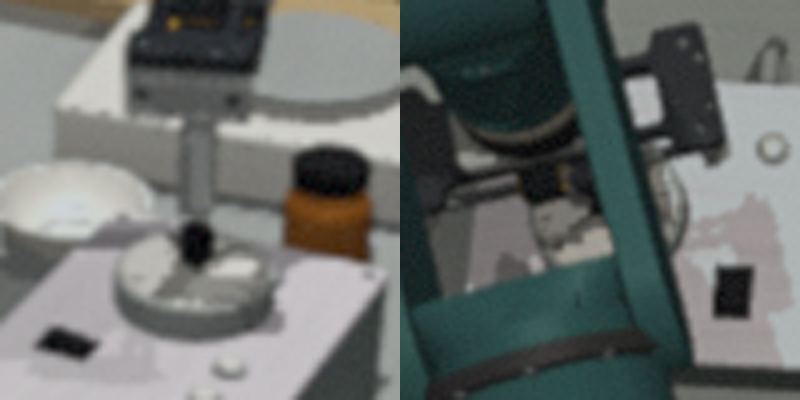

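```bash
python3 - <<'E'
from h import *
from bench import snapshot
a=cv2.cvtColor(snapshot("scene"),cv2.COLOR_RGB2BGR)
for z in (.1203,.14,.16,.18): print(z,proj("scene",(.5965,.2624,z)),proj("top",(.5965,.2624,z)))
cv2.imwrite("pics/k3.png",cv2.resize(a[165:215,355:405],None,fx=12,fy=12,interpolation=cv2.INTER_CUBIC))
E
python3 go.py
```

```text
0.1203 [378.54014661 200.78151819] [225.84599947 200.50153509]
0.14 [378.821475   194.84624861] [224.40405025 198.30271543]
0.16 [379.11142328 188.72912274] [222.89009318 195.99409143]
0.18 [379.40584051 182.51771406] [221.32307063 193.60454821]
t 3.72 tcp [0.5965 0.2624 0.1202] yaw(deg) -73.57 j [ 0.3275  0.3294  1.1932 -0.0001  1.6192  1.6115] F [-0.1542  0.108   1.0125] M [-0.0137  0.0253  0.0622] w 0.0004
```

View pics/k3.png

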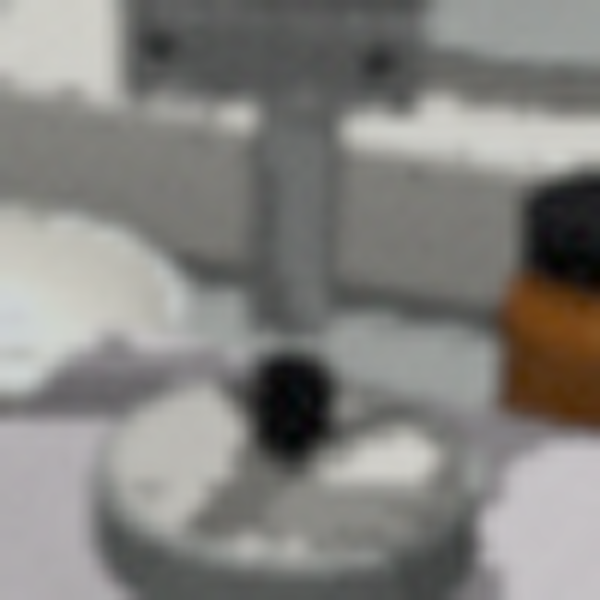

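The fingers shut to 0.4 mm, so they missed the knob. In the picture the fingertip ends right at the knob's top edge (crop row 350). I'll raise the arm and check where the tip appears compared with its reported pose.

```bash

python3 -m creep '[{"slide":[0,-30,0],"roll":0,"grip":1},{"slide":[0,-50,0],"roll":0,"grip":1},{"slide":[0,-50,0],"roll":0,"grip":1},{"slide":[0,-50,0],"roll":0,"grip":1},{"slide":[0,-50,0],"roll":0,"grip":1}]'
python3 - <<'E'
from h import *
from bench import snapshot,robot
a=cv2.cvtColor(snapshot("scene"),cv2.COLOR_RGB2BGR);p=robot.get_obs()["tool_pos"];print(p,proj("scene",p))
q=proj("scene",p)
c=cv2.resize(a[145:215,345:415],None,fx=8,fy=8,interpolation=cv2.INTER_CUBIC)
cv2.drawMarker(c,(int((q[0]-345+.5)*8),int((q[1]-145+.5)*8)),(0,0,255),0,12,1)
cv2.imwrite("pics/k4.png",c)
E
```

```text
time: 4.13
tool_pos: [0.5961, 0.2623, 0.1691]
ee_rot: [-1.572, -0.0, -1.284]
wrist_force: [0.5, -0.2, -0.3]
width: 0.0005
[0.59576354 0.26211158 0.16833824] [378.95626261 186.14066422]
```

View pics/k4.png

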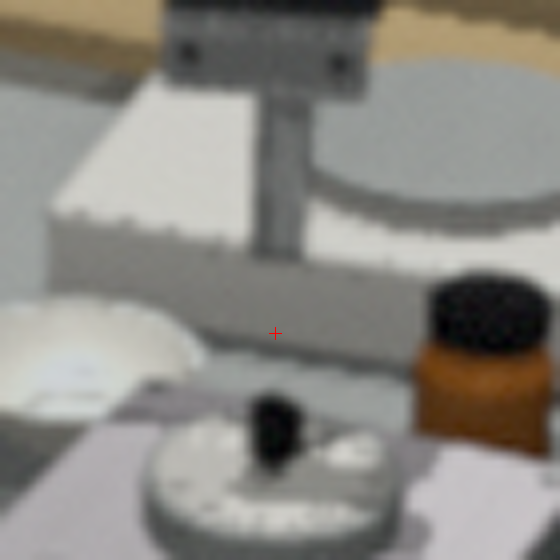

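```bash
python3 - <<'E'
from h import *
p=np.array([.1555,-.527,.1743]);x=np.array([.283,-.959,0])
for s in (-.053,.053,-.047,.047):
  for z in (0,.03): print(s,z,proj("scene",p+s*x+[0,0,z]))
a=cv2.imread("pics/scene0.png");cv2.imwrite("pics/s_grip.png",cv2.resize(a[180:320,0:100],None,fx=5,fy=5,interpolation=cv2.INTER_CUBIC))
E
```

```text
-0.053 0 [ 51.14882608 284.34434735]
-0.053 0.03 [ 46.67274922 273.37060425]
0.053 0 [ 17.42740876 317.21981342]
0.053 0.03 [ 12.0014374  305.85544619]
-0.047 0 [ 49.38088681 286.06793527]
-0.047 0.03 [ 44.85725575 275.07160762]
0.047 0 [ 19.48748192 315.21142022]
0.047 0.03 [ 14.12213748 303.86848339]
```

View pics/s_grip.png

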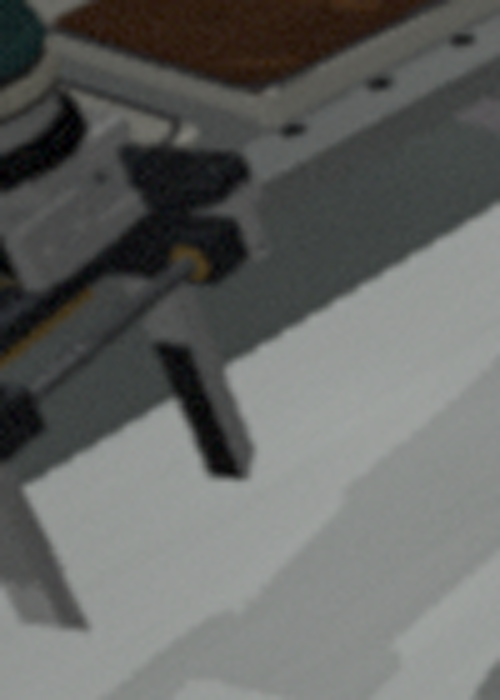

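The rendered tip sits about 10 px (30–35 mm) above the reported TCP, and the start image shows the same offset (about 30 mm). The miss at 0.120 agrees with that. So I'll trust the pictures: the true tip is roughly 30 mm higher than reported. I'll open, go lower and look.

```bash

python3 -m creep '[{"slide":[0,0,0],"roll":0,"grip":0.4},{"slide":[0,0,0],"roll":0,"grip":0.4},{"slide":[0,0,0],"roll":0,"grip":0.4},{"slide":[0,0,0],"roll":0,"grip":0.4},{"slide":[0,0,0],"roll":0,"grip":0.4},{"slide":[0,15,0],"roll":0,"grip":0.4},{"slide":[0,30,0],"roll":0,"grip":0.4},{"slide":[0,45,0],"roll":0,"grip":0.4},{"slide":[0,57,0],"roll":0,"grip":0.4},{"slide":[0,64,0],"roll":0,"grip":0.4},{"slide":[0,67,0],"roll":0,"grip":0.4},{"slide":[0,67,0],"roll":0,"grip":0.4}]'
python3 go.py
python3 - <<'E'
from h import *
from bench import snapshot,robot
a=cv2.cvtColor(snapshot("scene"),cv2.COLOR_RGB2BGR);b=cv2.cvtColor(snapshot("top"),cv2.COLOR_RGB2BGR)
cv2.imwrite("pics/k5.png",np.hstack([cv2.resize(a[155:215,345:405],(480,480),interpolation=cv2.INTER_CUBIC),cv2.resize(b[160:240,195:250],(320,480),interpolation=cv2.INTER_CUBIC)]))
E
```

```text
time: 5.18
tool_pos: [0.5962, 0.2623, 0.1026]
ee_rot: [-1.572, -0.0, -1.284]
wrist_force: [1.2, -0.2, -0.2]
width: 0.0559
t 5.18 tcp [0.5962 0.2623 0.1026] yaw(deg) -73.57 j [ 0.3274  0.3363  1.2195 -0.0001  1.5872  1.6115] F [ 1.216  -0.1886 -0.2284] M [ 0.0066 -0.0362  0.0417] w 0.0559
```

View pics/k5.png

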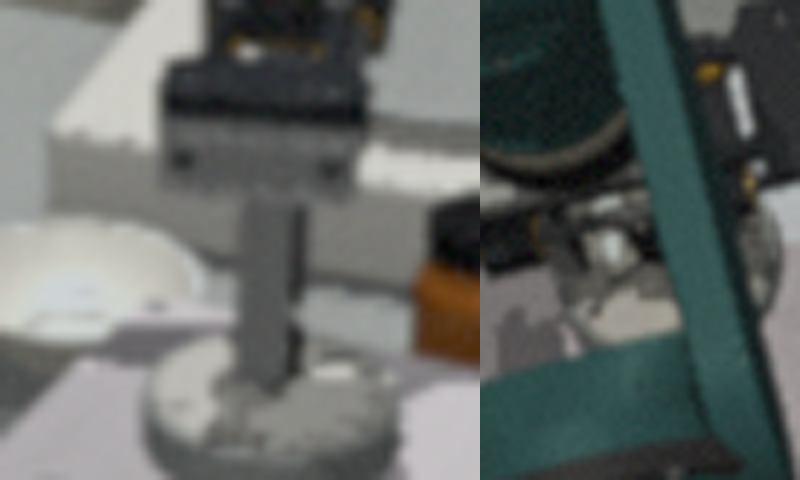

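```bash
python3 - <<'E'
from h import *
for s in (.028,.04):
  for z in (.10,.12,.13,.14,.15): print(s,z,proj("scene",(.5962+.283*s,.2623-.959*s,z)))
E
```

```text
0.028 0.1 [377.03242201 211.59886819]
0.028 0.12 [377.30873818 205.60878052]
0.028 0.13 [377.44848749 202.57924155]
0.028 0.14 [377.58931396 199.52635133]
0.028 0.15 [377.73123011 196.44983882]
0.04 0.1 [376.54423955 213.70158528]
0.04 0.12 [376.81864579 207.68760265]
0.04 0.13 [376.95743976 204.64574594]
0.04 0.14 [377.09731074 201.58028491]
0.04 0.15 [377.23827133 198.49094374]
```

Tip is at about z 0.135, so the offset is ~32 mm. Lowering 14 mm more, then gripping.

```bash

python3 -m creep '[{"slide":[0,5,0],"roll":0,"grip":0.4},{"slide":[0,10,0],"roll":0,"grip":0.4},{"slide":[0,14,0],"roll":0,"grip":0.4},{"slide":[0,14,0],"roll":0,"grip":0.6},{"slide":[0,14,0],"roll":0,"grip":1},{"slide":[0,14,0],"roll":0,"grip":1},{"slide":[0,14,0],"roll":0,"grip":1},{"slide":[0,14,0],"roll":0,"grip":1},{"slide":[0,14,0],"roll":0,"grip":1},{"slide":[0,14,0],"roll":0,"grip":1}]'
python3 go.py
```

```text
time: 6.12
tool_pos: [0.5967, 0.2627, 0.0897]
ee_rot: [-1.57, 0.0, -1.284]
wrist_force: [0.1, -0.1, 0.6]
width: 0.0191
t 6.12 tcp [0.5967 0.2627 0.0897] yaw(deg) -73.56 j [0.3276 0.3415 1.2384 0.0004 1.561  1.6115] F [ 0.0508 -0.1133  0.6434] M [ 0.0985  0.0669 -0.0455] w 0.0191
```

Gripped (19 mm). Turning counter-clockwise, reading the torque along the way.

```bash

python3 -m creep '[{"slide":[0,0,0],"roll":-6,"grip":1},{"slide":[0,0,0],"roll":-12,"grip":1},{"slide":[0,0,0],"roll":-18,"grip":1},{"slide":[0,0,0],"roll":-24,"grip":1},{"slide":[0,0,0],"roll":-30,"grip":1},{"slide":[0,0,0],"roll":-36,"grip":1},{"slide":[0,0,0],"roll":-42,"grip":1},{"slide":[0,0,0],"roll":-48,"grip":1},{"slide":[0,0,0],"roll":-52,"grip":1},{"slide":[0,0,0],"roll":-52,"grip":1}]'
python3 go.py
python3 -m creep '[{"slide":[0,0,0],"roll":-3,"grip":1},{"slide":[0,0,0],"roll":-6,"grip":1},{"slide":[0,0,0],"roll":-6,"grip":1}]'
python3 go.py
python3 -m creep '[{"slide":[0,0,0],"roll":-3,"grip":1},{"slide":[0,0,0],"roll":-5,"grip":1},{"slide":[0,0,0],"roll":-5,"grip":1}]'
python3 go.py
```

```text
time: 6.95
tool_pos: [0.5975, 0.2619, 0.0896]
ee_rot: [-1.571, -0.002, -0.376]
wrist_force: [1.7, -1.4, 0.2]
width: 0.019
t 6.95 tcp [0.5975 0.2619 0.0896] yaw(deg) -21.53 j [ 0.327   0.3417  1.2383 -0.0014  1.5601  0.7028] F [ 1.702  -1.3708  0.1626] M [-0.2571 -0.4196  0.0065] w 0.019
time: 7.2
tool_pos: [0.5976, 0.2619, 0.0896]
ee_rot: [-1.571, -0.002, -0.273]
wrist_force: [3.1, -0.3, -0.3]
width: 0.019
t 7.2 tcp [0.5976 0.2619 0.0896] yaw(deg) -15.65 j [ 0.327   0.3417  1.2382 -0.0014  1.5599  0.6001] F [ 3.1194 -0.2896 -0.2756] M [-0.3418 -0.5674  0.0214] w 0.019
time: 7.45
tool_pos: [0.5977, 0.2618, 0.0897]
ee_rot: [-1.571, -0.003, -0.187]
wrist_force: [4.5, -1.4, -0.5]
width: 0.0191
t 7.45 tcp [0.5977 0.2618 0.0897] yaw(deg) -10.71 j [ 0.3269  0.3417  1.2381 -0.0015  1.5597  0.5138] F [ 4.4581 -1.4464 -0.4525] M [-0.4068 -0.7878  0.0862] w 0.0191
```

```bash

python3 -m creep '[{"slide":[0,0,0],"roll":-2,"grip":1},{"slide":[0,0,0],"roll":-4,"grip":1},{"slide":[0,0,0],"roll":-4,"grip":1}]'
python3 go.py
python3 -m creep '[{"slide":[0,0,0],"roll":-2,"grip":1},{"slide":[0,0,0],"roll":-4,"grip":1},{"slide":[0,0,0],"roll":-4,"grip":1}]'
python3 go.py
python3 - <<'E'
from h import *
from bench import snapshot,robot
a=cv2.cvtColor(snapshot("scene"),cv2.COLOR_RGB2BGR);b=cv2.cvtColor(snapshot("top"),cv2.COLOR_RGB2BGR)
cv2.imwrite("pics/k6.png",np.hstack([cv2.resize(a[165:215,350:400],(480,480),interpolation=cv2.INTER_CUBIC),cv2.resize(b[160:240,195:250],(320,480),interpolation=cv2.INTER_CUBIC)]))
E
```

```text
time: 7.7
tool_pos: [0.5978, 0.2618, 0.0896]
ee_rot: [-1.571, -0.003, -0.118]
wrist_force: [4.8, -1.8, -0.5]
width: 0.0195
t 7.7 tcp [0.5978 0.2618 0.0896] yaw(deg) -6.76 j [ 0.3268  0.3418  1.2381 -0.0014  1.5595  0.4448] F [ 4.757  -1.7632 -0.522 ] M [-0.3229 -0.9257 -0.298 ] w 0.0195
time: 7.95
tool_pos: [0.5978, 0.2611, 0.0896]
ee_rot: [-1.573, -0.003, -0.048]
wrist_force: [4.0, -3.5, -0.7]
width: 0.019
t 7.95 tcp [0.5978 0.2611 0.0896] yaw(deg) -2.78 j [ 0.3264  0.3417  1.2382 -0.0026  1.5599  0.3749] F [ 3.9857 -3.5097 -0.735 ] M [-0.6018 -0.9373 -0.3225] w 0.019
```

View pics/k6.png

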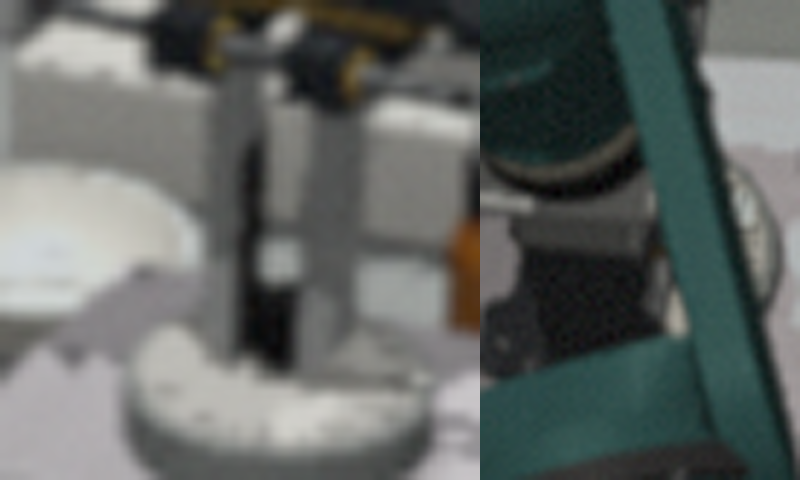

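The torque jumped to -0.3 Nm after ~67°, which is the zero stop (I predicted 62°). I'll open, rise, move toward the park and check the pointer on the way.

```bash

python3 -m creep '[{"slide":[0,0,0],"roll":0,"grip":0.5},{"slide":[0,0,0],"roll":0,"grip":0.5},{"slide":[0,0,0],"roll":0,"grip":0.5},{"slide":[0,0,0],"roll":0,"grip":0.5},{"slide":[0,-30,0],"roll":0,"grip":0.5},{"slide":[0,-70,0],"roll":0,"grip":0.5},{"slide":[0,-100,0],"roll":0,"grip":0.5},{"slide":[0,-100,0],"roll":0,"grip":0.5}]'
python3 go.py .536 -.2267 .16
```

```text
time: 8.72
tool_pos: [0.5994, 0.264, 0.1986]
ee_rot: [-1.565, -0.013, -0.045]
wrist_force: [-0.4, 0.0, 1.6]
width: 0.0469
t 8.72 tcp [0.5994 0.264  0.1986] yaw(deg) -2.56 j [0.3281 0.3106 1.0629 0.0005 1.7539 0.3729] F [-0.4121  0.0134  1.5946] M [ 0.0023 -0.0945 -0.0486] w 0.0469
slide mm [ -41.8659   35.2893 -493.2908]
```

```bash

python3 -m creep '[{"slide":[-5,0,-60],"roll":0,"grip":0.5},{"slide":[-41,0,-493],"roll":-3.5,"grip":0.5},{"slide":[-41,0,-493],"roll":-3.5,"grip":0.5},{"slide":[-41,0,-493],"roll":-3.5,"grip":0.5},{"slide":[-41,0,-493],"roll":-3.5,"grip":0.5},{"slide":[-41,0,-493],"roll":-3.5,"grip":0.5},{"slide":[-41,0,-493],"roll":-3.5,"grip":0.5},{"slide":[-41,0,-493],"roll":-3.5,"grip":0.5},{"slide":[-41,0,-493],"roll":-3.5,"grip":0.5},{"slide":[-41,0,-493],"roll":-3.5,"grip":0.5},{"slide":[-41,0,-493],"roll":-3.5,"grip":0.5},{"slide":[-41,0,-493],"roll":-3.5,"grip":0.5},{"slide":[-41,0,-493],"roll":-3.5,"grip":0.5},{"slide":[-41,0,-493],"roll":-3.5,"grip":0.5},{"slide":[-41,0,-493],"roll":-3.5,"grip":0.5},{"slide":[-41,0,-493],"roll":-3.5,"grip":0.5},{"slide":[-41,0,-493],"roll":-3.5,"grip":0.5}]'
python3 go.py .536 -.2267 .11
python3 - <<'E'
from h import *
from bench import snapshot,robot
a=cv2.cvtColor(snapshot("scene"),cv2.COLOR_RGB2BGR);b=cv2.cvtColor(snapshot("top"),cv2.COLOR_RGB2BGR)
cv2.imwrite("pics/t7.png",b);cv2.imwrite("pics/s7.png",a)
cv2.imwrite("pics/k7.png",np.hstack([cv2.resize(a[230:350,210:310],(400,480),interpolation=cv2.INTER_CUBIC),cv2.resize(b[170:235,195:260],(400,400),interpolation=cv2.INTER_CUBIC).__class__ and cv2.copyMakeBorder(cv2.resize(b[170:235,195:260],(400,400),interpolation=cv2.INTER_CUBIC),0,80,0,0,0)]))
E
```

```text
time: 10.13
tool_pos: [0.5339, -0.2265, 0.1895]
ee_rot: [-1.571, -0.0, 0.019]
wrist_force: [0.6, -0.1, 0.6]
width: 0.0469
t 10.13 tcp [ 0.5339 -0.2265  0.1895] yaw(deg) 1.07 j [-0.4992  0.1521  1.2713  0.0003  1.7182 -0.5179] F [ 0.5618 -0.1113  0.5509] M [-0.0413 -0.0942 -0.0107] w 0.0469
slide mm [ 2.072  79.4795 -0.2327]
```

View pics/k7.png

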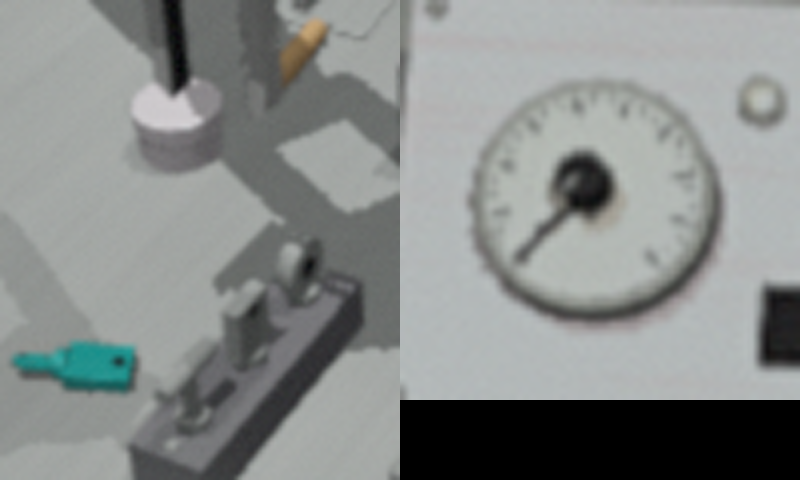

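View pics/t7.png

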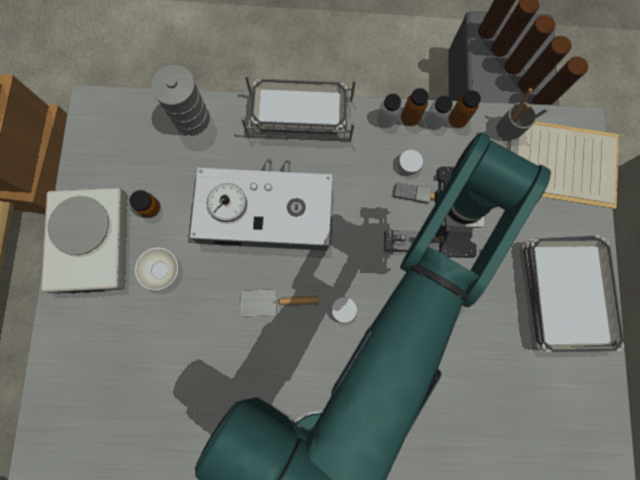

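The pointer now lies on the zero mark in top, and everything else is undisturbed. Next, checking the fingertip midpoint against the key.

```bash
python3 - <<'E'
from h import *
for z in (.19,.21,.215,.22,.225):
  print(z,[proj("scene",(.5339+s,-.2265,z)).round(1) for s in (-.0235,0,.0235)])
a=cv2.imread("pics/s7.png");cv2.imwrite("pics/k8.png",cv2.resize(a[215:275,240:300],None,fx=10,fy=10,interpolation=cv2.INTER_CUBIC))
E
```

```text
0.19 [array([257.1, 262.8]), array([266. , 265.7]), array([275. , 268.6])]
0.21 [array([256.3, 255.5]), array([265.2, 258.3]), array([274.3, 261.2])]
0.215 [array([256. , 253.6]), array([265. , 256.4]), array([274.2, 259.3])]
0.22 [array([255.8, 251.7]), array([264.8, 254.5]), array([274. , 257.4])]
0.225 [array([255.6, 249.9]), array([264.6, 252.7]), array([273.8, 255.5])]
```

View pics/k8.png

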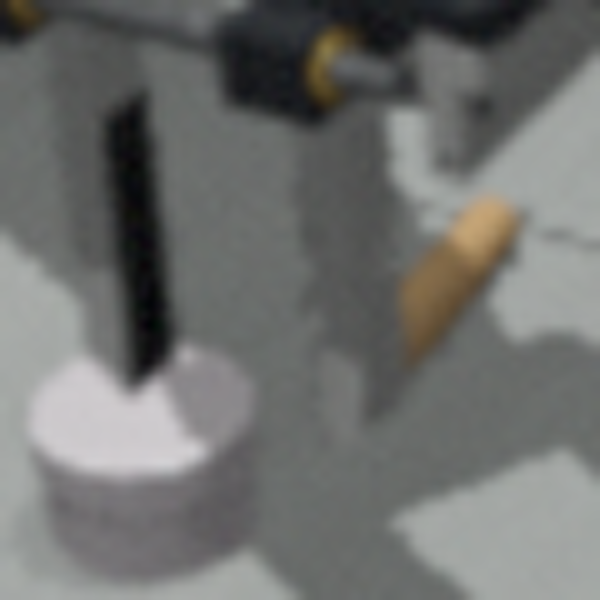

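```bash

python3 -m creep '[{"slide":[2,40,0],"roll":0,"grip":0.5},{"slide":[2,80,0],"roll":0,"grip":0.5},{"slide":[2,110,0],"roll":0,"grip":0.5},{"slide":[2,125,0],"roll":0,"grip":0.5},{"slide":[2,130,0],"roll":0,"grip":0.5},{"slide":[2,130,0],"roll":0,"grip":0.5},{"slide":[2,130,0],"roll":0,"grip":0.5}]'
python3 go.py .536 -.2267 .017
python3 - <<'E'
from h import *
from bench import snapshot,robot
a=cv2.cvtColor(snapshot("scene"),cv2.COLOR_RGB2BGR)
cv2.imwrite("pics/k9.png",cv2.resize(a[255:345,225:315],None,fx=6.5,fy=6.5,interpolation=cv2.INTER_CUBIC))
E
```

```text
time: 10.82
tool_pos: [0.5364, -0.2282, 0.0607]
ee_rot: [-1.572, -0.002, 0.017]
wrist_force: [-0.0, 0.6, 0.5]
width: 0.0473
t 10.82 tcp [ 0.5364 -0.2282  0.0607] yaw(deg) 0.97 j [-0.4994  0.207   1.4647 -0.0001  1.4677 -0.5164] F [-0.0363  0.6385  0.4782] M [-0.0768 -0.1603  0.0511] w 0.0473
slide mm [-0.5023 43.71    1.5444]
```

View pics/k9.png

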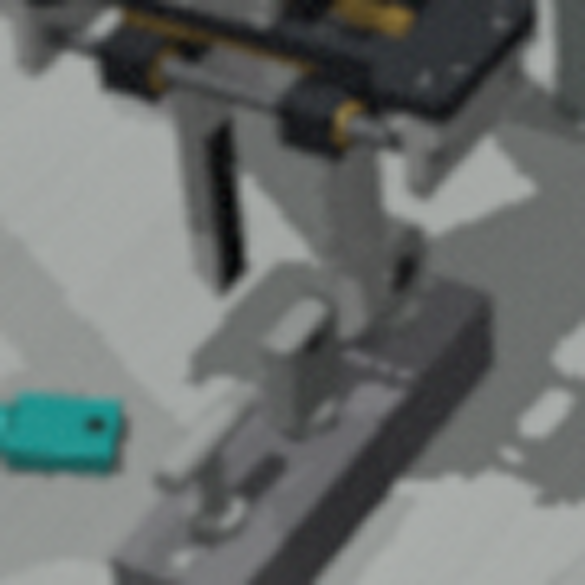

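The bow (crop 300,320) lies centrally between the two tips (232,275) and (350,330). Descending and gripping.

```bash

python3 -m creep '[{"slide":[0,20,1],"roll":0,"grip":0.5},{"slide":[0,35,1],"roll":0,"grip":0.5},{"slide":[0,42,1],"roll":0,"grip":0.5},{"slide":[0,43,1],"roll":0,"grip":0.5},{"slide":[0,43,1],"roll":0,"grip":0.5}]'
python3 go.py
python3 -m creep '[{"slide":[0,0,0],"roll":0,"grip":0.8},{"slide":[0,0,0],"roll":0,"grip":1},{"slide":[0,0,0],"roll":0,"grip":1},{"slide":[0,0,0],"roll":0,"grip":1},{"slide":[0,0,0],"roll":0,"grip":1},{"slide":[0,0,0],"roll":0,"grip":1},{"slide":[0,0,0],"roll":0,"grip":1},{"slide":[0,0,0],"roll":0,"grip":1}]'
python3 go.py
python3 - <<'E'
from h import *
from bench import snapshot,robot
a=cv2.cvtColor(snapshot("scene"),cv2.COLOR_RGB2BGR)
cv2.imwrite("pics/k10.png",cv2.resize(a[255:345,225:315],None,fx=6.5,fy=6.5,interpolation=cv2.INTER_CUBIC))
E
```

```text
time: 11.28
tool_pos: [0.5361, -0.2275, 0.0174]
ee_rot: [-1.572, -0.001, 0.016]
wrist_force: [1.5, -0.9, 0.4]
width: 0.0471
t 11.28 tcp [ 0.5361 -0.2275  0.0174] yaw(deg) 0.93 j [-0.4987  0.2389  1.5165 -0.0001  1.3847 -0.515 ] F [ 1.4579 -0.8938  0.4236] M [-0.0603 -0.0199 -0.0134] w 0.0471
time: 11.95
tool_pos: [0.5365, -0.2274, 0.0168]
ee_rot: [-1.571, -0.002, 0.016]
wrist_force: [2.6, 0.1, 0.6]
width: 0.0118
t 11.95 tcp [ 0.5365 -0.2274  0.0168] yaw(deg) 0.93 j [-0.4985  0.2394  1.5172  0.0006  1.3829 -0.515 ] F [2.6218 0.0596 0.5948] M [-0.0685 -0.6562  0.0097] w 0.0118
```

View pics/k10.png

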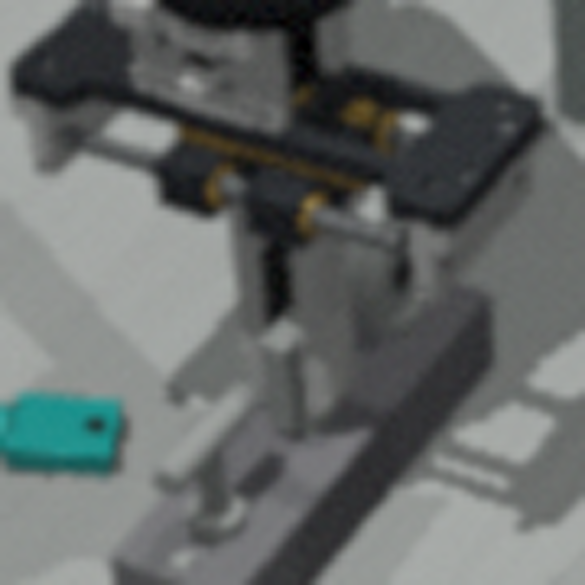

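Gripped (11.8 mm). Lifting straight out.

```bash

python3 -m creep '[{"slide":[0,-8,0],"roll":0,"grip":1},{"slide":[0,-16,0],"roll":0,"grip":1},{"slide":[0,-26,0],"roll":0,"grip":1},{"slide":[0,-40,0],"roll":0,"grip":1},{"slide":[0,-60,0],"roll":0,"grip":1},{"slide":[0,-90,0],"roll":0,"grip":1},{"slide":[0,-120,0],"roll":0,"grip":1},{"slide":[0,-133,0],"roll":0,"grip":1},{"slide":[0,-133,0],"roll":0,"grip":1}]'
python3 go.py .5958 .0936 .14
python3 - <<'E'
from h import *
from bench import snapshot,robot
a=cv2.cvtColor(snapshot("scene"),cv2.COLOR_RGB2BGR)
cv2.imwrite("pics/k11.png",cv2.resize(a[215:335,225:315],None,fx=5,fy=5,interpolation=cv2.INTER_CUBIC))
E
```

```text
time: 12.75
tool_pos: [0.5366, -0.2284, 0.1544]
ee_rot: [-1.575, -0.005, 0.016]
wrist_force: [0.9, 0.1, -0.6]
width: 0.012
t 12.75 tcp [ 0.5366 -0.2284  0.1544] yaw(deg) 0.92 j [-0.4989  0.1605  1.3309 -0.001   1.6435 -0.515 ] F [ 0.9182  0.1144 -0.5632] M [-0.0895 -0.0763 -0.0303] w 0.012
slide mm [ 64.2252  13.3717 321.0677]
```

View pics/k11.png

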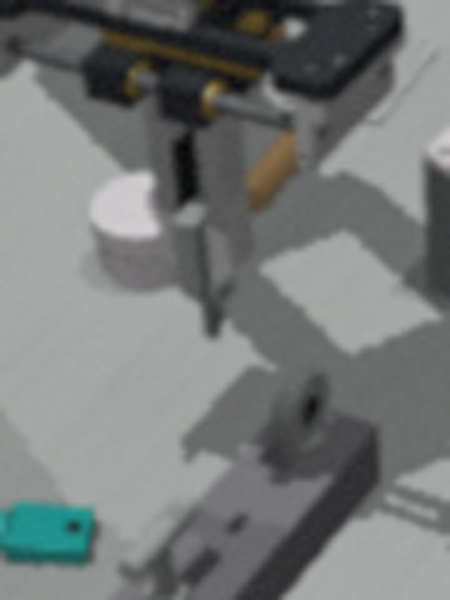

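The key is out, hanging blade down in the fingers, and the other two stay parked. Moving to the switch while turning -89°.

```bash

python3 -m creep '[{"slide":[5,0,25],"roll":-6,"grip":1},{"slide":[12,0,55],"roll":-12,"grip":1},{"slide":[18,0,85],"roll":-19,"grip":1},{"slide":[24,0,115],"roll":-26,"grip":1},{"slide":[30,0,145],"roll":-33,"grip":1},{"slide":[36,0,175],"roll":-40,"grip":1},{"slide":[42,0,205],"roll":-47,"grip":1},{"slide":[48,0,235],"roll":-54,"grip":1},{"slide":[54,0,265],"roll":-61,"grip":1},{"slide":[60,0,295],"roll":-68,"grip":1},{"slide":[64,0,312],"roll":-75,"grip":1},{"slide":[64,0,321],"roll":-82,"grip":1},{"slide":[64,0,321],"roll":-88.7,"grip":1},{"slide":[64,0,321],"roll":-88.7,"grip":1},{"slide":[64,0,321],"roll":-88.7,"grip":1}]'
python3 go.py .5958 .0936 .115
python3 - <<'E'
from h import *
from bench import snapshot,robot
a=cv2.cvtColor(snapshot("scene"),cv2.COLOR_RGB2BGR);b=cv2.cvtColor(snapshot("top"),cv2.COLOR_RGB2BGR)
cv2.imwrite("pics/s12.png",a)
cv2.imwrite("pics/k12.png",np.hstack([cv2.resize(a[180:270,310:400],None,fx=5,fy=5,interpolation=cv2.INTER_CUBIC),cv2.resize(b[165:255,260:330],None,fx=5,fy=5,interpolation=cv2.INTER_CUBIC)]))
E
```

```text
time: 14.05
tool_pos: [0.5928, 0.0946, 0.147]
ee_rot: [-1.566, 0.001, 1.562]
wrist_force: [-0.4, 0.1, -1.7]
width: 0.0119
t 14.05 tcp [0.5928 0.0946 0.147 ] yaw(deg) 89.47 j [ 0.0642  0.2101  1.2878 -0.0006  1.6484 -1.4974] F [-0.3529  0.1458 -1.7402] M [ 0.0322 -0.1326  0.0086] w 0.0119
slide mm [-0.935  31.987  -3.1446]
```

View pics/k12.png

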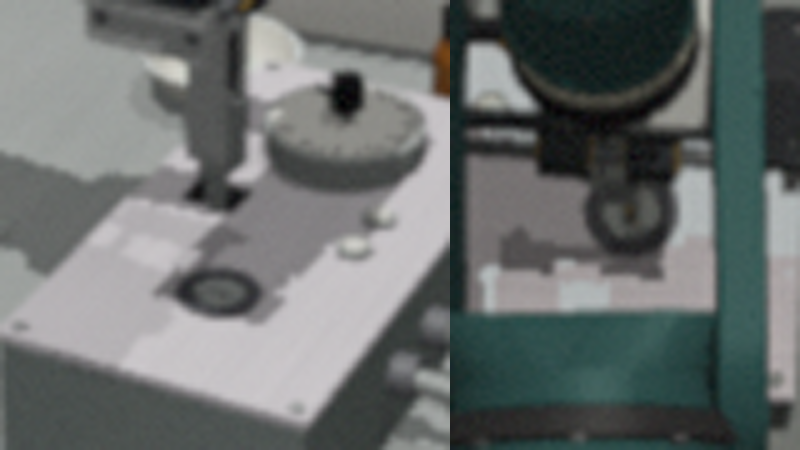

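```bash

python3 -m creep '[{"slide":[-0.5,15,-3],"roll":0,"grip":1},{"slide":[-1,30,-4],"roll":0,"grip":1},{"slide":[-1,40,-4],"roll":0,"grip":1},{"slide":[-1,43,-4],"roll":0,"grip":1},{"slide":[-1,43,-4],"roll":0,"grip":1},{"slide":[-1,43,-4],"roll":0,"grip":1}]'
python3 go.py .5968 .0936 .1025
python3 - <<'E'
from h import *
from bench import snapshot,robot
a=cv2.cvtColor(snapshot("scene"),cv2.COLOR_RGB2BGR);b=cv2.cvtColor(snapshot("top"),cv2.COLOR_RGB2BGR)
cv2.imwrite("pics/k13.png",np.hstack([cv2.resize(a[205:255,330:375],None,fx=9,fy=9,interpolation=cv2.INTER_CUBIC),cv2.resize(b[180:230,278:315],None,fx=9,fy=9,interpolation=cv2.INTER_CUBIC)]))
E
```

```text
time: 14.65
tool_pos: [0.5983, 0.0935, 0.1066]
ee_rot: [-1.571, 0.0, 1.564]
wrist_force: [0.1, 0.1, -0.4]
width: 0.0117
t 14.65 tcp [0.5983 0.0935 0.1066] yaw(deg) 89.59 j [ 0.0615  0.2323  1.3414 -0.0001  1.5677 -1.5021] F [ 0.1056  0.0506 -0.3885] M [ 0.0803 -0.1425 -0.0488] w 0.0117
slide mm [0.0532 4.1133 1.4953]
```

View pics/k13.png

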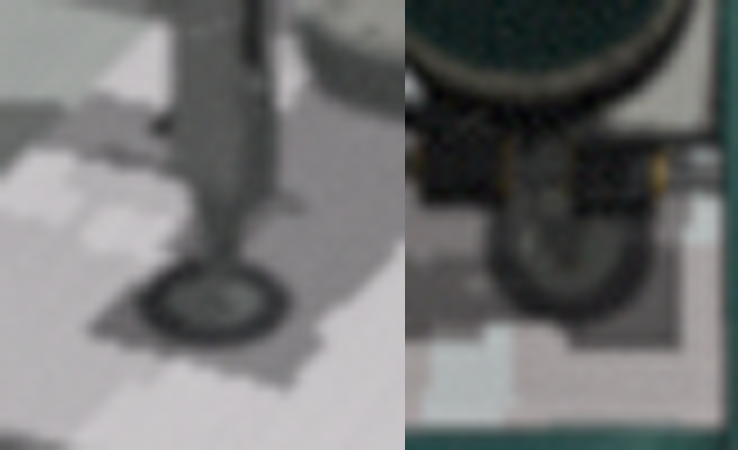

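```bash
python3 - <<'E'
from h import *
from bench import snapshot
np.set_printoptions(precision=2,suppress=True)
a=cv2.cvtColor(snapshot("scene"),cv2.COLOR_RGB2GRAY);b=cv2.cvtColor(snapshot("top"),cv2.COLOR_RGB2GRAY)
print("kw",proj("scene",(.5958,.0936,.0915)),proj("top",(.5958,.0936,.0915)))
print("tip pred",proj("scene",(.5973,.0935,.0996)),proj("top",(.5973,.0935,.0996)))
f=lambda g,x0,y0:cv2.resize(np.clip((g[y0:y0+26,x0:x0+28].astype(float)-30)*2.6,0,255).astype(np.uint8),None,fx=14,fy=14,interpolation=cv2.INTER_CUBIC)
cv2.imwrite("pics/k14.png",np.hstack([f(a,340,222),f(b,282,193)]))
E
```

```text
kw [353.41 237.63] [295.82 206.91]
tip pred [353.93 235.28] [295.78 205.49]
```

View pics/k14.png

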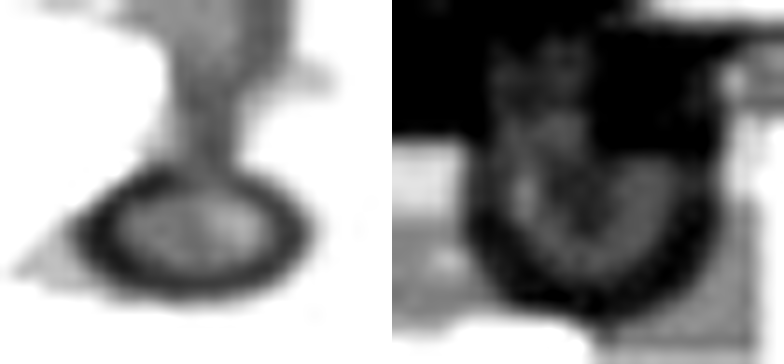

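The ring centre in scene is (353.4, 238), and the blade column is ~354 as predicted. Correcting 1.5 mm and entering slowly.

```bash

python3 -m creep '[{"slide":[0,3,1.5],"roll":0,"grip":1},{"slide":[0,6,1.5],"roll":0,"grip":1},{"slide":[0,9,1.5],"roll":0,"grip":1},{"slide":[0,9,1.5],"roll":0,"grip":1}]'
python3 go.py
python3 -m creep '[{"slide":[0,2,0],"roll":0,"grip":1},{"slide":[0,4,0],"roll":0,"grip":1},{"slide":[0,4,0],"roll":0,"grip":1}]'
python3 go.py
```

```text
time: 15.18
tool_pos: [0.5961, 0.0938, 0.0963]
ee_rot: [-1.569, 0.0, 1.564]
wrist_force: [-0.7, 0.5, -1.7]
width: 0.012
t 15.18 tcp [0.5961 0.0938 0.0963] yaw(deg) 89.64 j [ 0.0621  0.2341  1.3601 -0.0001  1.5491 -1.5023] F [-0.7073  0.4741 -1.7004] M [ 0.0634 -0.173  -0.0261] w 0.012
time: 15.43
tool_pos: [0.5965, 0.0937, 0.0927]
ee_rot: [-1.57, 0.0, 1.564]
wrist_force: [-0.5, -0.4, -0.5]
width: 0.0118
t 15.43 tcp [0.5965 0.0937 0.0927] yaw(deg) 89.63 j [ 0.0621  0.2359  1.365  -0.0001  1.5416 -1.5023] F [-0.4877 -0.393  -0.5419] M [ 0.0539 -0.1859 -0.0268] w 0.0118
```

It's in the funnel with no force. Going deeper with a small wiggle.

```bash

python3 -m creep '[{"slide":[0,1.5,0],"roll":2,"grip":1},{"slide":[0,3,0],"roll":-2,"grip":1},{"slide":[0,4.5,0],"roll":2,"grip":1},{"slide":[0,6,0],"roll":-2,"grip":1},{"slide":[0,6,0],"roll":0,"grip":1}]'
python3 go.py
python3 -m creep '[{"slide":[0,1,0],"roll":2,"grip":1},{"slide":[0,2,0],"roll":-2,"grip":1},{"slide":[0,3,0],"roll":2,"grip":1},{"slide":[0,4,0],"roll":-2,"grip":1},{"slide":[0,5,0],"roll":2,"grip":1},{"slide":[0,5,0],"roll":0,"grip":1}]'
python3 go.py
```

```text
time: 15.85
tool_pos: [0.5974, 0.0926, 0.088]
ee_rot: [-1.572, 0.002, 1.565]
wrist_force: [0.3, -1.3, 0.5]
width: 0.0118
t 15.85 tcp [0.5974 0.0926 0.088 ] yaw(deg) 89.69 j [ 0.0614  0.2381  1.3719 -0.0023  1.5302 -1.5038] F [ 0.3436 -1.2683  0.5044] M [-0.4083 -0.2492  0.0288] w 0.0118
time: 16.35
tool_pos: [0.5972, 0.0926, 0.083]
ee_rot: [-1.572, 0.002, 1.562]
wrist_force: [-0.2, -2.6, -0.6]
width: 0.0117
t 16.35 tcp [0.5972 0.0926 0.083 ] yaw(deg) 89.51 j [ 0.0615  0.2407  1.3789 -0.0021  1.5209 -1.5007] F [-0.1698 -2.6221 -0.5724] M [-0.4857 -0.1716  0.0195] w 0.0117
```

```bash
cat > look.py <<'E'
import sys
from h import *
from bench import snapshot
a=cv2.cvtColor(snapshot("scene"),cv2.COLOR_RGB2BGR);b=cv2.cvtColor(snapshot("top"),cv2.COLOR_RGB2BGR)
cv2.imwrite("pics/%s.png"%sys.argv[1],np.hstack([cv2.resize(a[205:255,330:375],None,fx=9,fy=9,interpolation=cv2.INTER_CUBIC),cv2.resize(b[180:230,278:315],None,fx=9,fy=9,interpolation=cv2.INTER_CUBIC)]))
E
python3 look.py k15
```

```text
(no output)
```

View pics/k15.png

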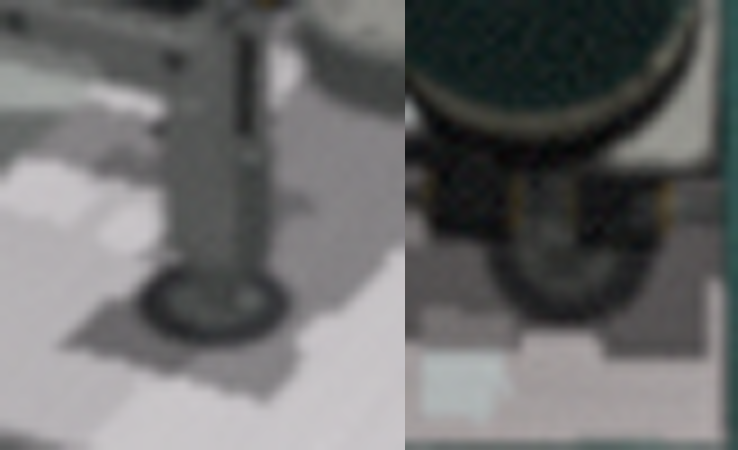

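```bash

python3 -m creep '[{"slide":[-1,1,0],"roll":2,"grip":1},{"slide":[-1,2,0],"roll":-2,"grip":1},{"slide":[-1,3,0],"roll":2,"grip":1},{"slide":[-1,4,0],"roll":-2,"grip":1},{"slide":[-1,4,0],"roll":0,"grip":1}]'
python3 go.py
python3 -m creep '[{"slide":[0,1,0],"roll":2,"grip":1},{"slide":[0,2,0],"roll":-2,"grip":1},{"slide":[0,3,0],"roll":2,"grip":1},{"slide":[0,3,0],"roll":0,"grip":1}]'
python3 go.py
```

```text
time: 16.87
tool_pos: [0.5972, 0.0931, 0.0799]
ee_rot: [-1.573, -0.001, 1.565]
wrist_force: [-0.7, -1.5, 3.4]
width: 0.012
t 16.87 tcp [0.5972 0.0931 0.0799] yaw(deg) 89.69 j [ 0.0605  0.2419  1.3837  0.0005  1.5142 -1.5048] F [-0.7176 -1.5233  3.4152] M [ 0.0025  0.1139 -0.0338] w 0.012
time: 17.2
tool_pos: [0.5973, 0.0932, 0.0778]
ee_rot: [-1.573, -0.001, 1.562]
wrist_force: [-2.4, -0.6, 6.1]
width: 0.0117
t 17.2 tcp [0.5973 0.0932 0.0778] yaw(deg) 89.51 j [ 0.0606  0.2428  1.3868  0.0006  1.5097 -1.5017] F [-2.3684 -0.5974  6.1125] M [-0.0083  0.3895 -0.0699] w 0.0117
```

Fz is rising about 5 mm short of home, which suggests the bottom pin. Rocking clockwise under a light push.

```bash

python3 -m creep '[{"slide":[0,1,0],"roll":4,"grip":1},{"slide":[0,1.5,0],"roll":8,"grip":1},{"slide":[0,2,0],"roll":12,"grip":1},{"slide":[0,2.5,0],"roll":15,"grip":1},{"slide":[0,2.5,0],"roll":15,"grip":1}]'
python3 go.py
python3 -m creep '[{"slide":[0,0.5,0],"roll":2,"grip":1},{"slide":[0,1,0],"roll":0,"grip":1},{"slide":[0,2,0],"roll":0,"grip":1}]'
python3 go.py
```

```text
time: 17.62
tool_pos: [0.5973, 0.0931, 0.0765]
ee_rot: [-1.573, -0.001, 1.3]
wrist_force: [-3.9, -0.2, 9.5]
width: 0.012
t 17.62 tcp [0.5973 0.0931 0.0765] yaw(deg) 74.51 j [ 0.0607  0.2431  1.389   0.0004  1.5065 -1.2398] F [-3.9068 -0.1578  9.547 ] M [-0.0542  0.6867  0.0262] w 0.012
time: 17.87
tool_pos: [0.5974, 0.0931, 0.0749]
ee_rot: [-1.574, -0.001, 1.303]
wrist_force: [-5.5, -1.0, 11.3]
width: 0.0117
t 17.87 tcp [0.5974 0.0931 0.0749] yaw(deg) 74.67 j [ 0.0607  0.2439  1.3913  0.0004  1.5032 -1.2427] F [-5.5331 -0.9541 11.3354] M [-0.0736  0.8419  0.0207] w 0.0117
```

```bash

python3 -m creep '[{"slide":[-0.3,0.5,1],"roll":-4,"grip":1},{"slide":[-0.3,0.5,1],"roll":-8,"grip":1},{"slide":[-0.3,1,1],"roll":-4,"grip":1},{"slide":[-0.3,1,1],"roll":0,"grip":1},{"slide":[-0.3,1.5,1],"roll":2,"grip":1},{"slide":[-0.3,1.5,1],"roll":0,"grip":1}]'
python3 go.py; python3 look.py k16
```

```text
time: 18.37
tool_pos: [0.5972, 0.0931, 0.0727]
ee_rot: [-1.575, -0.002, 1.301]
wrist_force: [-1.3, -0.1, 8.5]
width: 0.0118
t 18.37 tcp [0.5972 0.0931 0.0727] yaw(deg) 74.57 j [ 0.0607  0.2435  1.3962  0.0005  1.4972 -1.2408] F [-1.2862 -0.0559  8.5081] M [ 0.0078  0.2195 -0.0015] w 0.0118
```

View pics/k16.png

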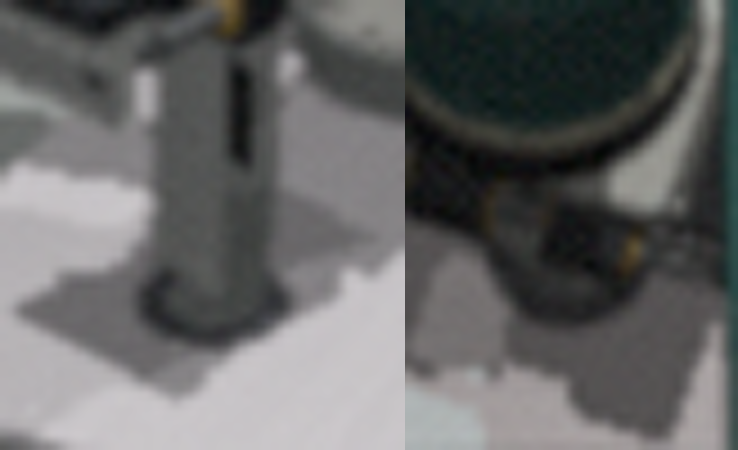

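```bash

python3 -m creep '[{"slide":[0,0.5,0],"roll":2,"grip":1},{"slide":[0,1,0],"roll":-2,"grip":1},{"slide":[0,1.5,0],"roll":2,"grip":1},{"slide":[0,1.5,0],"roll":0,"grip":1}]'
python3 go.py
python3 -m creep '[{"slide":[0,0.5,0],"roll":3,"grip":1},{"slide":[0,1,0],"roll":-3,"grip":1},{"slide":[0,1,0],"roll":3,"grip":1},{"slide":[0,1,0],"roll":0,"grip":1}]'
python3 go.py
```

```text
time: 18.8
tool_pos: [0.5973, 0.0932, 0.072]
ee_rot: [-1.576, -0.002, 1.301]
wrist_force: [-2.7, -0.2, 10.5]
width: 0.0118
t 18.8 tcp [0.5973 0.0932 0.072 ] yaw(deg) 74.52 j [ 0.0607  0.2438  1.3974  0.0004  1.4953 -1.24  ] F [-2.6828 -0.2429 10.4605] M [-0.0156  0.4488  0.0101] w 0.0118
time: 19.13
tool_pos: [0.5973, 0.0932, 0.072]
ee_rot: [-1.576, -0.002, 1.3]
wrist_force: [-4.2, -0.7, 13.2]
width: 0.0119
t 19.13 tcp [0.5973 0.0932 0.072 ] yaw(deg) 74.46 j [ 0.0607  0.2435  1.3978  0.0004  1.4947 -1.2389] F [-4.1984 -0.6837 13.1907] M [-0.0183  0.6653  0.0344] w 0.0119
```

At home depth: z stays at 0.072 while the force rises. Trying the turn in stages; if it goes past 0.4 rad, that confirms the key is home.

```bash

python3 -m creep '[{"slide":[-0.2,0,0.5],"roll":5,"grip":1},{"slide":[-0.2,0,0.7],"roll":10,"grip":1},{"slide":[-0.3,0,1],"roll":15,"grip":1},{"slide":[-0.3,0,1],"roll":20,"grip":1},{"slide":[-0.3,0,1],"roll":20,"grip":1}]'
python3 go.py; python3 look.py k17
```

```text
time: 19.55
tool_pos: [0.5973, 0.093, 0.072]
ee_rot: [-1.577, -0.005, 0.95]
wrist_force: [-2.1, -1.2, 13.6]
width: 0.0115
t 19.55 tcp [0.5973 0.093  0.072 ] yaw(deg) 54.44 j [ 0.0607  0.2415  1.4001  0.0001  1.4921 -0.8895] F [-2.0661 -1.2087 13.5698] M [-0.147   0.2923  0.0232] w 0.0115
```

View pics/k17.png

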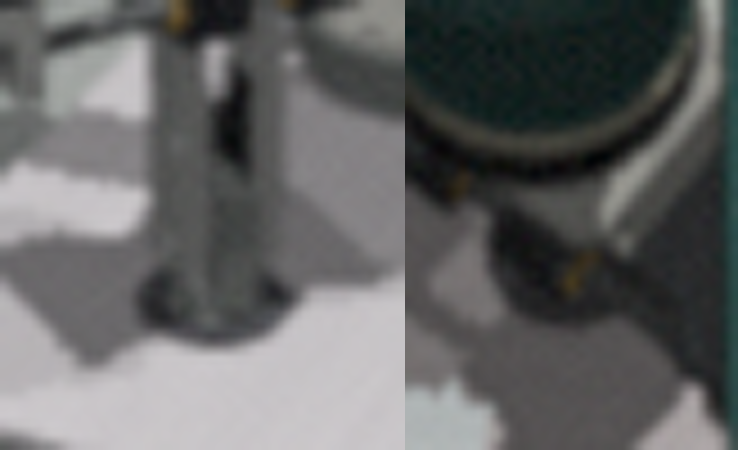

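Turned 0.61 rad with little resistance, so the key is home. Continuing to the stop.

```bash

python3 -m creep '[{"slide":[-0.2,0,0],"roll":6,"grip":1},{"slide":[-0.4,0,0],"roll":12,"grip":1},{"slide":[-0.6,0,0],"roll":18,"grip":1},{"slide":[-0.8,0,0],"roll":24,"grip":1},{"slide":[-1,0,0],"roll":30,"grip":1},{"slide":[-1,0,0],"roll":36,"grip":1},{"slide":[-1,0,0],"roll":42,"grip":1},{"slide":[-1,0,0],"roll":48,"grip":1},{"slide":[-1,0,0],"roll":48,"grip":1}]'
python3 go.py
python3 -m creep '[{"slide":[0,0,0],"roll":3,"grip":1},{"slide":[0,0,0],"roll":6,"grip":1},{"slide":[0,0,0],"roll":6,"grip":1}]'
python3 go.py
python3 -m creep '[{"slide":[0,0,0],"roll":3,"grip":1},{"slide":[0,0,0],"roll":6,"grip":1},{"slide":[0,0,0],"roll":6,"grip":1}]'
python3 go.py;python3 look.py k18
```

```text
time: 20.4
tool_pos: [0.597, 0.0927, 0.072]
ee_rot: [-1.57, -0.009, 0.112]
wrist_force: [-1.4, 0.3, 12.4]
width: 0.012
t 20.4 tcp [0.597  0.0927 0.072 ] yaw(deg) 6.43 j [ 0.0597  0.2401  1.4018  0.001   1.4911 -0.0526] F [-1.3667  0.2616 12.4067] M [-0.0045  0.2391  0.0929] w 0.012
time: 20.65
tool_pos: [0.5969, 0.0927, 0.0721]
ee_rot: [-1.569, -0.008, 0.009]
wrist_force: [-1.3, 0.2, 12.5]
width: 0.0118
t 20.65 tcp [0.5969 0.0927 0.0721] yaw(deg) 0.53 j [0.0597 0.2401 1.4018 0.001  1.4912 0.0503] F [-1.2759  0.1866 12.4881] M [-0.0221  0.2436  0.0781] w 0.0118
time: 20.9
tool_pos: [0.5969, 0.0927, 0.072]
ee_rot: [-1.569, -0.008, -0.095]
wrist_force: [-2.0, 0.2, 12.3]
width: 0.0119
t 20.9 tcp [0.5969 0.0927 0.072 ] yaw(deg) -5.47 j [0.0597 0.2401 1.4018 0.0009 1.4913 0.1551] F [-2.0292  0.2474 12.3198] M [-0.0294  0.2552  0.0391] w 0.0119
```

View pics/k18.png

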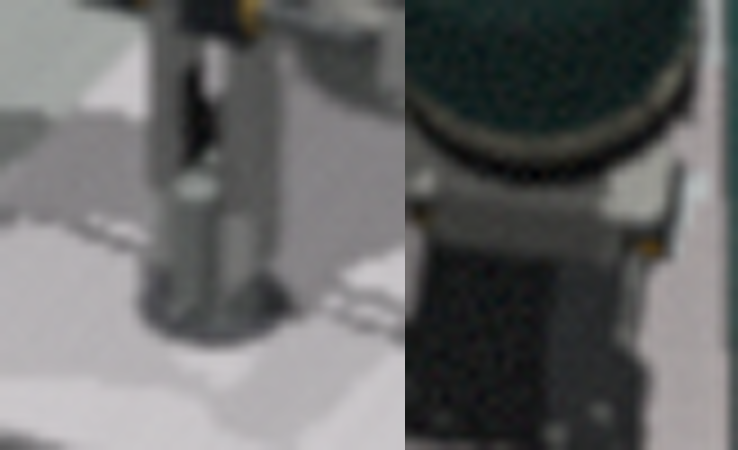

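```bash

python3 -m creep '[{"slide":[0,0,0],"roll":2,"grip":1},{"slide":[0,0,0],"roll":4,"grip":1},{"slide":[0,0,0],"roll":4,"grip":1}]'
python3 go.py
python3 -m creep '[{"slide":[0,0,0],"roll":2,"grip":1},{"slide":[0,0,0],"roll":4,"grip":1},{"slide":[0,0,0],"roll":4,"grip":1}]'
python3 go.py
python3 -m creep '[{"slide":[0,0,0],"roll":2,"grip":1},{"slide":[0,0,0],"roll":4,"grip":1},{"slide":[0,0,0],"roll":4,"grip":1}]'
python3 go.py
```

```text
time: 21.25
tool_pos: [0.5968, 0.0927, 0.072]
ee_rot: [-1.568, -0.008, -0.164]
wrist_force: [-1.4, 0.6, 12.7]
width: 0.012
t 21.25 tcp [0.5968 0.0927 0.072 ] yaw(deg) -9.42 j [0.0597 0.2401 1.4018 0.0009 1.4914 0.2241] F [-1.3524  0.5766 12.7141] M [-0.0209  0.2762  0.1833] w 0.012
time: 21.5
tool_pos: [0.5969, 0.0928, 0.072]
ee_rot: [-1.567, -0.008, -0.234]
wrist_force: [-2.0, 0.7, 11.1]
width: 0.0118
t 21.5 tcp [0.5969 0.0928 0.072 ] yaw(deg) -13.38 j [0.0598 0.2401 1.4018 0.0009 1.4912 0.2933] F [-2.0264  0.6737 11.1487] M [-0.0169  0.2883  0.3885] w 0.0118
time: 21.75
tool_pos: [0.5969, 0.0928, 0.072]
ee_rot: [-1.567, -0.008, -0.303]
wrist_force: [-1.2, -0.3, 13.1]
width: 0.0121
t 21.75 tcp [0.5969 0.0928 0.072 ] yaw(deg) -17.35 j [0.0599 0.2401 1.4018 0.0008 1.4911 0.3626] F [-1.1626 -0.3451 13.0723] M [-0.0127  0.2735  0.6415] w 0.0121
```

The torque climbs steeply (0.18, 0.39, 0.64 Nm), so it is against the stop. One last push check, a hold, and a full look at the scene.

```bash

python3 -m creep '[{"slide":[0,1,0],"roll":0,"grip":1},{"slide":[0,1.5,0],"roll":0,"grip":1},{"slide":[0,1.5,0],"roll":0,"grip":1},{"slide":[0,1.5,0],"roll":0,"grip":1},{"slide":[0,1.5,0],"roll":0,"grip":1},{"slide":[0,1.5,0],"roll":0,"grip":1}]'
python3 go.py
python3 - <<'E'
from h import *
from bench import snapshot
a=cv2.cvtColor(snapshot("scene"),cv2.COLOR_RGB2BGR);b=cv2.cvtColor(snapshot("top"),cv2.COLOR_RGB2BGR)
cv2.imwrite("pics/f_s.png",np.vstack([np.hstack([cv2.resize(a[205:255,325:385],(400,333),interpolation=cv2.INTER_CUBIC),cv2.resize(b[170:235,195:273],(400,333),interpolation=cv2.INTER_CUBIC)]),cv2.resize(a[220:400,180:500],(400,225)).repeat(1,0) if 0 else np.hstack([cv2.resize(a[220:400,180:500],(400,225)),cv2.resize(b[150:350,100:500],(400,225))])]))
E
python3 go.py
```

```text
time: 22.25
tool_pos: [0.597, 0.0928, 0.072]
ee_rot: [-1.567, -0.008, -0.301]
wrist_force: [-3.1, -0.1, 16.9]
width: 0.0121
t 22.25 tcp [0.597  0.0928 0.072 ] yaw(deg) -17.27 j [0.06   0.2397 1.4024 0.0008 1.4902 0.3614] F [-3.1357 -0.1128 16.8967] M [-0.0359  0.7073  0.5809] w 0.0121
t 22.35 tcp [0.597  0.0928 0.072 ] yaw(deg) -17.28 j [0.0599 0.2397 1.4024 0.0008 1.4902 0.3614] F [-2.0393 -0.2995 17.1536] M [-0.0372  0.631   0.6047] w 0.0125
```

View pics/f_s.png

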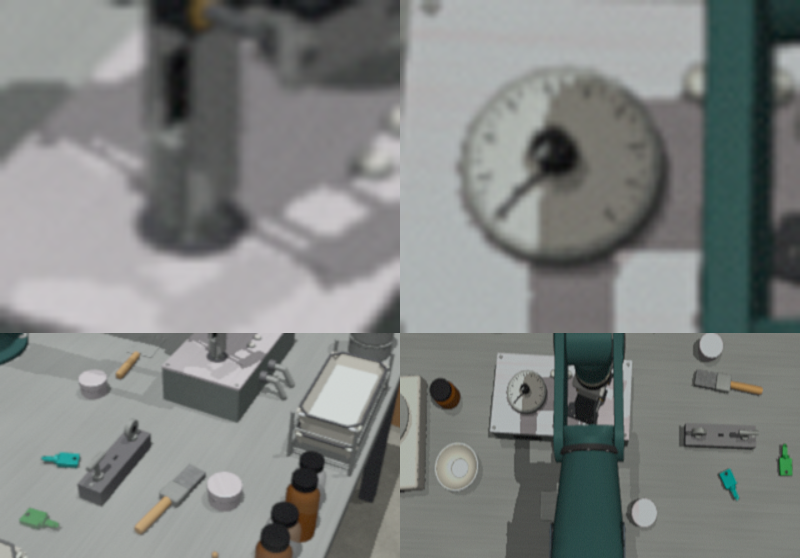

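The shoulder is seated on the collar, the pointer is on zero, the other two keys are parked, and nothing else has moved. Handing in.

```bash
python3 -c "
from bench import ticket
print(ticket.close_job())"; python3 go.py
```

```text
the job is handed in; nothing more can be done
None
the job is handed in; nothing more can be done
```

I reset the peak pointer, then put the square-bowed key fully home in the switch, turned it clockwise to the stop and handed in at about 22.4 s, still holding it there. The close-out gave no verdict.

- **Pointer:** I turned the knob counter-clockwise about 67–70°, until the torque jumped to about 0.3 Nm. In the top picture the pointer lies on the zero mark, both right after the turn and at the end.
- **Key home:** The insertion needed a small wiggle, then a clockwise rock to free the bottom pin. The final height stayed at 0.072 m while the push rose from about 10 N to 17 N, matching the expected home depth of 0.0725 m.
- **Key turn:** I turned it about 107° at the gripper, past the quarter turn to take up the play. Torque climbed from about 0.08 to 0.6 Nm at the stop, and 0.6 Nm was still there when I handed in. I inferred the switch angle from that torque and did not see it directly.
- **Rest of the bench:** The last pictures show the other two keys still in the park and the tins, spatula, brush, dish and jar in view unmoved.

**What disagreed:**
- **Height error:** The fingertips showed about 30 mm higher in the pictures than the reported tool position. My first try at the knob therefore closed on nothing; after that I used heights from the pictures.
- **Grip reading:** The opening crept from 11.8 to 12.5 mm during the final hold. The key may have twisted slightly in the pads, but the torque held.

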